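Change over a cam-lever clamp for deburring tube stubs

ROBOT

A 6-joint arm with a two-finger parallel gripper is mounted at the origin on the work surface. World frame = base frame: x ahead of the robot, y to its left, z up, the work surface at z = 0. Lengths are in m, angles in rad, forces in N, time in s.
With the tool pointing down it reaches from about 0.25 to 0.725 m from the base axis. Payload 4 kg.
Tool frame: the origin (TCP) lies on the centre line of the jaws, within the pads' length; the fingertips stand 17 mm ahead of it and the grasp point (between the pads) lies 2 mm behind it; z points along the fingers, y is the line along which they close (so a half turn about z gives the same grasp; the last joint's range is limited). The gripper opens to 85 mm and grips with 20 to 120 N. Pads are 22 mm wide; open, the fingers measure 114 mm over their backs; the gripper's body (76 mm by 85 mm) begins 54 mm behind the grasp point. The pads swing forward as they close: fully open they stand 13 mm farther back than shut.
Start: joints at [-1.139, 0.241, 0.005, 1.335, 0, 1.571], TCP at [0.209, -0.454, 0.248] pointing down, gripper open.
Joint ranges: [-2.72, 2.72], [-1.05, 1.87], [-1.09, 1.28], [-1.99, 2.15], [-1.42, 1.44], [-3.14, 3.14]. Speed limits (rad/s): [2.79, 2.79, 3.14, 3.14, 3.14, 3.14].

INTERFACE

Orientations are given as a unit quaternion [x, y, z, w].
In Python, from workcell import bot, camera, get_calibration gives the robot as it stands.
- The arm moves only by the tool apply_moves, never from a script. Its argument "steps" is a list of rows, each a list of 3 entries, a list of its own where there are three numbers: the shift along the tool's x, y, z as a fraction of full scale, then the turn, a rotation vector about the tool's x, y, z as a fraction of full scale, then the opening, from 0 (shut) to 1 (fully open). A call has exactly 8 rows; each row shifts and turns the commanded pose from where the row before left it, along the tool's axes as they then stand; what a row does not reach is not made up. Full scale, the value 1, is 20 cm for a shift and pi rad for a turn. A row lasts 1/12 s, in which the tool goes at most 41.7 mm and 7.16 degrees, less where a joint would pass 70% of its speed; a pose out of reach is approached as far as the arm can. A call with a number of a shift or a turn outside -1 to 1 is refused whole. A call with a gripper value outside its range is refused whole. The fingers move at their own pace and stop on an object; the grip force is fixed at half the most. Time passes only in rows, so rows that do not move let the fingers close, or fill a call up. It gives the time, the measured TCP pose, the force, the opening and the grip force at its end, in the units of the state.
- bot.get_obs(): the state, without advancing time (a new reading comes with each control period).
- camera(name): name is "side" or "top"; returns (picture, depth): 480x640x3 uint8, red, green, blue; 480x640 float32, m along the optical axis (not along the pixel's ray), 0 where there is no reading.
- get_calibration(name): a dict with "fov_y" (degrees; the focal length in pixels is half the picture's height over the tangent of half this angle, whatever the lens; pixels are square), "cx", "cy" (the principal point, pixels), "rvec" (rotation vector, rad) and "tvec" (3), from world to camera coordinates, as OpenCV has them. Camera axes: x right, y down, z forward; pixel columns grow to the right and rows downward; lengths in m; the calibration is good to about 2 mm. A picture is of the moment at which its call begins. get_calibration takes no time and is no camera call.
- bot.job_done(): hands the job in; it is judged then, once.
The state is a dict: "clock": time; "joint_pos": joint angles; "joint_vel": joint speeds; "tau": joint torques, N m; "eef_pos": TCP position; "tool_rot": TCP orientation; "ft_force": force on the tool from outside, world axes, zero at the start; "ft_torque": the same for the moment, N m; "grip_width": finger opening in m; "grasp_force": force on a finger pad.
Only numpy, scipy, OpenCV 4.12 (cv2) and the standard library are available. Lean on these libraries where they do the work, as an engineer would, in place of code of your own. Each camera call takes 0.05 s, during which the arm holds its last target. There are 200 camera calls.

TASK

Change over the clamping fixture for the next batch of tube stubs: flip its cam lever open, take out the long finished stub and put it in the grey tray, then stand every short stub from the bench upright in the clamp's slot and flip the lever back past centre so that it snaps shut and grips them all. Set the clear chip guard to 60 degrees above level, and do not disturb the mallet, the tin or the tape measure.

Things in the scene. Friction and masses are not known exactly. Their poses are not given: they have to be found in the camera images.
- fixture: Dark steel clamp fixture, fixed. Origin: underside, below the clamped line's middle; z up. Base x -95..37, y -115..198 mm, 12 mm thick (slot floor z = 12). Slot along y, usable y -108..108, between fence (face at x = +16, 16 thick, top z = 26) and a jaw at -x (top z = 26.5). 32 mm parts fit with centre x -10..0, and are pressed to x = 0. Lever at the +y end, guard hinged at x = +40 behind the fence.
- jaw: Sliding steel jaw, 16 x 216 mm, spring-loaded by the cam, moves along the fixture's x; origin at the fixture's origin when shut on nothing. Lever open: slot 43 mm wide (face at fixture x = -27 mm). Lever shut: it would close to 29 mm, so it pushes 32 mm parts up to the fence and grips them with about 20 N in all.
- lever (a joint): Cam lever, swings level about an upright pivot at the fixture's (-35, 138) mm. 0 = shut (clamped), arm points to the fixture's -x; grows clockwise seen from above to 1.7 = fully open (arm points about to +y). Over-centre: balance near 0.75 rad; below it snaps to 0, above to 1.7, and holds there. Up to about 10 N at the knob starts it.
- lever_knob (a point): Middle (in height) of the gripping part of the lever's black upright knob, 18 mm diameter, reaching from 39 to 84 mm above the bench, at 85 mm from the pivot; this point is 68 mm above the bench. The flat steel arm below it is 14 mm wide, its top 41 mm above the bench.
- lever_pivot (a point): Point on the lever's pivot axis, level with lever_knob.
- guard (a joint): Clear chip guard with aluminium frame, 94 mm deep, 190 mm wide, on a stiff hinge that stays where it is put. 0 = folded down level, pointing to the fixture's +x; angle above level in rad, grows as its free edge is raised (1.047 = 60 degrees, limit 1.75). About 4 N at the peg moves it.
- guard_peg (a point): Middle of the guard's black round handle peg, 12 mm diameter, 42 mm long, which sticks out sideways along the fixture's -y at the guard's free edge; 88 mm from the hinge axis; 36 mm above the bench with the guard level.
- guard_hinge (a point): Point on the guard's hinge axis (along the fixture's y), in line with the peg; 36 mm above the bench.
- long_stub: Finished piece of aluminium square tube, 32 x 32 mm, 70 mm tall, 3 mm wall, open ends; starts clamped in the slot. Origin: centre of its lower end, z along the tube.
- stub0: Short piece of aluminium square tube, 32 x 32 mm, 45 mm tall, 3 mm wall, open ends, stands on the bench at the start. Origin: centre of its lower end, z along the tube. May be absent: 3 to 5 of the five are there.
- stub1: Short piece of aluminium square tube, 32 x 32 mm, 45 mm tall, 3 mm wall, open ends, stands on the bench at the start. Origin: centre of its lower end, z along the tube. May be absent: 3 to 5 of the five are there.
- stub2: Short piece of aluminium square tube, 32 x 32 mm, 45 mm tall, 3 mm wall, open ends, stands on the bench at the start. Origin: centre of its lower end, z along the tube. May be absent: 3 to 5 of the five are there.
- stub3: Short piece of aluminium square tube, 32 x 32 mm, 45 mm tall, 3 mm wall, open ends, stands on the bench at the start. Origin: centre of its lower end, z along the tube. May be absent: 3 to 5 of the five are there.
- stub4: Short piece of aluminium square tube, 32 x 32 mm, 45 mm tall, 3 mm wall, open ends, stands on the bench at the start. Origin: centre of its lower end, z along the tube. May be absent: 3 to 5 of the five are there.
- tray: Grey plastic open tray, fixed, 150 x 150 mm, 35 mm high, 4 mm walls. Origin: centre of its underside.
- mallet: Bystander: wooden mallet lying on the bench; head 54 mm diameter and 100 mm long along its y, handle 200 mm towards its -x. Origin: below the head's middle.
- rivet_tin: Bystander: round steel tin, 60 mm diameter, 70 mm tall. Origin: centre of its underside.
- tape: Bystander: round yellow tape measure case, 64 mm diameter, 36 mm high, lying flat. Origin: centre of its underside.
There are look-alikes about, which are no part of the job. Leave any blue or turquoise look-alike of the stub0 alone.

How it is judged:
By the outcome, as a careful person would: the job done as asked, in the order asked, and still so for the second after the job is handed in, with the robot touching nothing.
Of stub0, stub1, stub2, stub3, stub4 only 3 to 5 are there at a start; the rules pass over those that are not, and their reading is None.
At some moment in a run one of stub0, stub1, stub2, stub3, stub4 may be knocked a few centimetres aside while the robot is not near it.
Once in a run the grip may slacken for a moment while it holds something.
It also fails if it takes over 210 s, if anything falls off the work surface, if the arm or the gripper's body presses on something with over 40 N, if the wrist force passes 120 N, or if a joint passes its speed limit or range.

## Working session

There is one attempt and no reset: what is moved stays moved. The work goes in short steps, Python scripts to look and compute and a tool call to move; the robot and the scene stay as the last step left them, time stands still between calls to the robot, and variables do not carry over. Pictures are saved under pics/ and viewed, at most 14 in all, crops included, and the job is handed in when it is done.

Besides the shell and the picture viewer there is one more tool, called after "Call:" as name(argument=value, ...), one argument or row to a line, values as JSON. apply_moves: Moves the arm, as the interface text tells. Its arguments: {"type":"object","properties":{"steps":{"type":"array"}},"required":["steps"]}

```bash
ls; mkdir -p pics
cat > h.py <<'E'
import numpy as np,cv2
from workcell import bot,camera,get_calibration
from scipy.spatial.transform import Rotation as R
def cal(n):
    c=get_calibration(n);f=240/np.tan(np.radians(c["fov_y"])/2)
    return c,f,cv2.Rodrigues(np.array(c["rvec"],float))[0],np.array(c["tvec"],float)
def cloud(n,d):
    c,f,Rm,t=cal(n);v,u=np.mgrid[:480,:640]
    P=np.stack([(u-c["cx"])/f*d,(v-c["cy"])/f*d,d],-1)
    W=(P-t)@Rm; W[d<=0]=np.nan
    return W
def shot(n,tag):
    p,d=camera(n);cv2.imwrite(f"pics/{tag}.png",p[:,:,::-1]);np.savez(f"{tag}.npz",p=p,d=d)
    return p,cloud(n,d)
E
python3 - <<'E'
from h import *
print(get_calibration("top"),get_calibration("side"))
print(bot.get_obs())
for n in("top","side"):shot(n,n+"0")
E
```

```text
pics
{'fov_y': 46.5265171251482, 'cx': 312.81027726772146, 'cy': 235.5523359029337, 'rvec': array([ 2.13788032, -2.1170697 ,  0.2023058 ]), 'tvec': array([-0.04427559,  0.58662459,  1.08242766])} {'fov_y': 51.96508468159122, 'cx': 313.6006230242126, 'cy': 240.870286082595, 'rvec': array([ 0.36290828, -2.6381256 ,  1.40297639]), 'tvec': array([0.57648415, 0.16399732, 0.85489052])}
{'clock': 0.0, 'joint_pos': array([-1.13898434e+00,  2.41388359e-01,  3.72692879e-03,  1.33518335e+00,
       -8.02105887e-06,  1.57075637e+00]), 'joint_vel': array([ 8.56782989e-05, -9.76909860e-05, -3.39947538e-04, -1.54655138e-03,
       -1.31316207e-04, -1.28436332e-03]), 'tau': array([-2.51208667e-04, -3.72320795e+01,  2.52405882e+01,  1.69014267e-02,
       -1.55149587e-05,  7.18395711e-06]), 'eef_pos': array([ 0.20900986, -0.4535702 ,  0.24742623]), 'tool_rot': array([ 9.76777908e-01,  2.14251881e-01, -2.23320409e-04, -9.99593756e-04]), 'ft_force': array([-1.04448588,  0.2886445 ,  0.44027718]), 'ft_torque': array([ 0.0055983 ,  0.01778444, -0.02968706]), 'grasp_force': 0.0, 'grip_width': 0.0851625261451732}
```

View pics/top0.png

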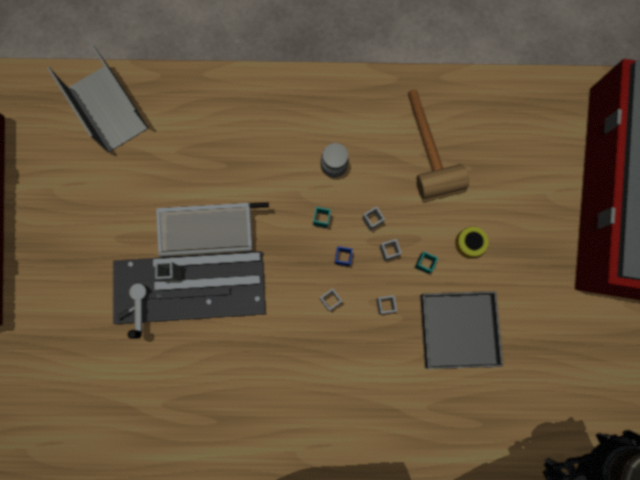

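View pics/side0.png

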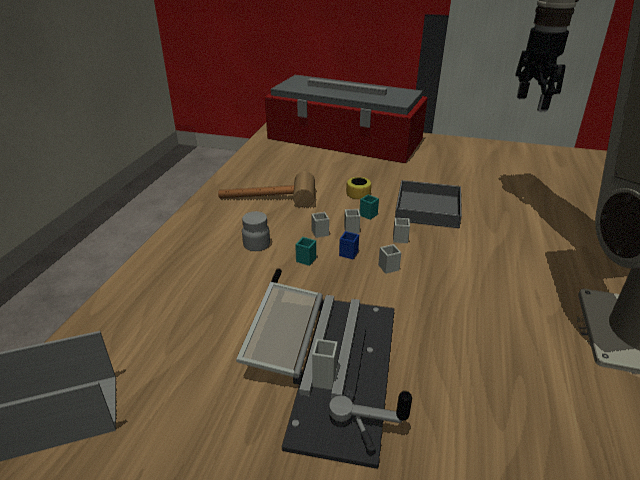

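The top view shows four grey open stubs at (374,218), (391,250), (331,300) and (387,305). The look-alikes are teal at (322,217) and (427,262), and blue at (344,257). The fixture has its lever at (137,330), the long stub at (164,270) and the guard peg at (259,206). The tray is at (460,330). The side view agrees. Next I'll measure, and check the stubs in one enlarged crop.

```bash
cat > m.py <<'E'
from h import *
def stubs(p,W,zlo=.03,zhi=.056):
    # top-face pixels of short stubs
    m=((W[...,2]>zlo)&(W[...,2]<zhi)).astype(np.uint8)
    n,l,s,c=cv2.connectedComponentsWithStats(m,connectivity=8)
    out=[]
    for i in range(1,n):
        if s[i,4]<25: continue
        k=l==i;P=W[k]
        h=np.percentile(P[:,2],85);q=P[P[:,2]>h-.012]
        r=cv2.minAreaRect((q[:,:2]*1000).astype(np.float32))
        out.append((c[i].round(),s[i,4],np.round(r[0],1),np.round(r[1],1),round(r[2],1),round(h*1000,1),np.median(p[k],0)))
    return out
E
python3 - <<'E'
from m import *
d=np.load("top0.npz");p=d["p"];W=cloud("top",d["d"])
for o in stubs(p,W):print(*o)
print("tall")
for o in stubs(p,W,.056,.12):print(*o)
c=p[195:320,300:445,::-1];s=p[195:345,100:300,::-1]
cv2.imwrite("pics/crop1.png",np.vstack([cv2.resize(np.hstack([c,np.zeros((125,55,3),np.uint8)]),None,fx=2.3,fy=2.3,interpolation=2),cv2.resize(s,(460,306),interpolation=2)]))
for u,v in[(137,334),(137,291),(164,270),(259,206),(245,207),(190,206),(205,245),(205,260),(205,285),(115,262),(263,253),(265,314),(114,322),(209,302),(257,299),(130,264),(460,330)]:
  print(u,v,(W[v,u]*1000).round(1))
E
```

```text
[ 82. 114.] 132 [852.1 458.9] [182.2   3.3] 33.5 52.6 [23. 24. 23.]
[592. 194.] 1333 [ 700.9 -621.5] [470.4 106.5] 4.6 52.3 [29.  4.  3.]
[441. 175.] 1393 [ 711.2 -310.2] [ 48.5 100.5] 15.4 53.6 [103.  75.  49.]
[333. 168.] 167 [741.5 -79.5] [58.6 33.4] 79.0 47.4 [49. 49. 47.]
[205. 229.] 4503 [601.4 166.3] [ 99.2 230.9] 4.0 50.9 [109. 107. 101.]
[321. 216.] 132 [632.4 -55.6] [31.6 33.8] 79.2 47.4 [46.5 87.  77. ]
[373. 217.] 152 [ 630.5 -163.5] [32.4 33.3] 31.3 47.8 [94.5 94.5 92. ]
[472. 241.] 722 [ 582.  -369.3] [61.2 61.8] 5.0 40.1 [97. 94. 30.]
[390. 248.] 145 [ 564.2 -198.3] [32.  33.5] 17.5 47.3 [95. 95. 92.]
[343. 255.] 127 [ 549.8 -101. ] [32.  32.3] 81.5 48.0 [46. 56. 87.]
[427. 261.] 153 [ 538.1 -272.6] [32.7 33.2] 65.0 47.7 [31. 78. 70.]
[163. 270.] 47 [516.8 264.7] [12.9 27.2] 55.6 52.7 [33. 34. 31.]
[173. 275.] 77 [503.4 245.3] [22.8 44.2] 49.7 51.1 [34. 35. 32.]
[138. 304.] 498 [433.4 315.4] [ 32.7 108.7] 88.4 44.8 [116. 119. 116.]
[330. 299.] 110 [459.6 -74.9] [31.8 32. ] 36.4 47.9 [104. 102.  96.]
[463. 330.] 690 [ 402.4 -340.1] [150.2 151.8] 2.5 37.9 [72. 70. 64.]
[
[... 275 characters left out ...]
66.]
[334. 156.] 540 [753.8 -82.2] [51.8 52.6] 16.2 73.1 [115. 117. 111.]
[164. 270.] 246 [510.8 254.3] [32.4 33.3] 4.3 84.5 [76.  78.5 77.5]
[133. 334.] 101 [386.2 307.6] [15.2 17. ] 1.1 86.1 [25. 24. 22.]
137 334 [386.3 299.1  75.6]
137 291 [472.  315.5  40.4]
164 270 [517.4 268.3  21.9]
259 206 [648.5  73.   50.6]
245 207 [645.5 101.4  53. ]
190 206 [646.4 214.5  53. ]
205 245 [567.6 182.4  40.5]
205 260 [538.6 183.9  25.7]
205 285 [486.3 180.5  31.6]
115 262 [534.5 374.4  11.2]
263 253 [558.2  66.4   1. ]
265 314 [ 4.302e+02  5.910e+01 -4.000e-01]
114 322 [410.4 365.6  16.2]
209 302 [453.  173.9  14.3]
257 299 [459.7  74.7  20.2]
130 264 [529.6 340.2  19.2]
460 330 [ 401.  -343.8    7.6]
```

View pics/crop1.png

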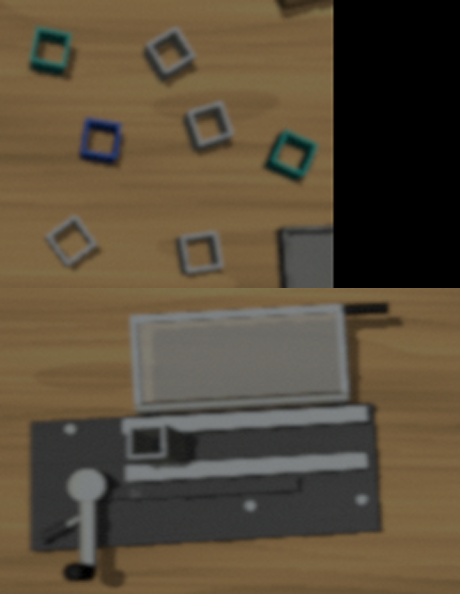

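The crop confirms the four grey stubs. The teal and blue ones are the look-alikes and will be left alone. Next I'll fit the fixture pose and write a planner.

```bash
cat > pl.py <<'E'
from h import *
import json
def down(a): # tool x at world yaw a deg, pointing down
    return R.from_euler('z',a,degrees=True)*R.from_quat([1,0,0,0])
def plan(wps,obs=None):
    """wps: (pos mm, R, grip, nrows or None)"""
    o=obs or bot.get_obs();p=np.array(o["eef_pos"])*1000;r=R.from_quat(o["tool_rot"]);rows=[]
    for q,rt,g,n in wps:
        q=p if q is None else np.array(q,float);rt=r if rt is None else rt
        dv=(r.inv()*rt).as_rotvec();L=np.linalg.norm(q-p)
        n=n or max(1,int(np.ceil(max(L/28,np.degrees(np.linalg.norm(dv))/6))))
        for i in range(n):
            tp=p+(q-p)/(n-i);tr=r*R.from_rotvec((r.inv()*rt).as_rotvec()/(n-i))
            s=np.round(r.inv().apply(tp-p)/200,3);t=np.round((r.inv()*tr).as_rotvec()/np.pi,4)
            rows.append([(s+0.).tolist(),(t+0.).tolist(),g])
            p=p+r.apply(s*200);r=r*R.from_rotvec(t*np.pi)
    while len(rows)%8:rows.append([[0,0,0],[0,0,0],rows[-1][2]])
    for i in range(0,len(rows),8):print(json.dumps(rows[i:i+8]).replace(" ","").replace("0.0,","0,").replace("0.0]","0]"))
E
cat > fit.py <<'E'
from h import *
d=np.load("top0.npz");p=d["p"];W=cloud("top",d["d"])*1000
b=p.mean(-1)
X,Y,Z=W[...,0],W[...,1],W[...,2]
a=np.radians(4.2);O=np.array([516,178.8])
for it in range(3):
    fx=(X-O[0])*np.cos(a)+(Y-O[1])*np.sin(a);fy=-(X-O[0])*np.sin(a)+(Y-O[1])*np.cos(a)
    k=(Z>22)&(Z<33)&(fx>8)&(fx<38)&(abs(fy)<95)&(b>75)
    c=np.polyfit(fy[k],fx[k],1);print("fence",k.sum(),c,"mean",fx[k].mean(),"yextent",np.percentile(fy[k],[1,99]))
    a-=np.arctan(c[0])
print(np.degrees(a))
g=(fx>55)&(fx<140)&(abs(fy)<112)&(Z>30)&(Z<75)&(p.mean(-1)>60)
A=np.c_[fx[g],fy[g],np.ones(g.sum())];s=np.linalg.lstsq(A,Z[g],rcond=None)[0];print("guard",s,np.degrees(np.arctan(s[0])),"ext",np.percentile(fx[g],[1,99]),np.percentile(fy[g],[1,99]))
q=(fx>100)&(fx<145)&(fy<-100)&(fy>-150)&(Z>25);print("peg",q.sum(),fx[q].mean(),fy[q].min(),fy[q].max(),Z[q].mean())
E
python3 fit.py
```

```text
fence 662 [1.25875395e-02 2.45102358e+01] mean 24.41720412190623 yextent [-93.66225755  90.46616433]
fence 661 [-1.41208908e-04  2.45008377e+01] mean 24.50185967586182 yextent [-93.43596709  90.01697684]
fence 661 [-1.20425853e-06  2.45008287e+01] mean 24.500837456366416 yextent [-93.43860265  90.01297751]
3.486984870820263
guard [1.47007552e-01 1.02941916e-03 3.31332999e+01] 8.363010628445002 ext [ 55.74015341 132.24205276] [-91.58312536  95.4800897 ]
peg 92 127.98116884112322 -132.89372603369415 -101.47636283873936 53.67909989391169
```

```bash
cat >> pl.py <<'E'
YAW=3.5;O=np.array([516,178.])
def F(x,y,z):
    c,s=np.cos(np.radians(YAW)),np.sin(np.radians(YAW));return [O[0]+c*x-s*y,O[1]+s*x+c*y,z]
D=down(YAW+90)
def lev(th,d,z): # d>0 behind for opening
    c,s=np.cos(th),np.sin(th);return F(-35-85*c-s*d,138+85*s-c*d,z)
E
python3 - <<'E'
from pl import *
w=[([250,-300,250],D,0,11),(F(-120,90,200),D,0,17),(F(-120,90,68),D,0,6),(lev(0,24,68),D,0,3)]
w+=[(lev(t,19,68),D,0,1) for t in np.arange(.08,1.09,.09)]
w+=[(F(-100,150,180),D,0.57,5)]
plan(w)
E
```

```text
[[[0.046,-0.056,-0.001],[0,0,-0.0347],0],[[0.052,-0.05,-0.001],[0,0,-0.0347],0],[[0.057,-0.044,-0.001],[-0.0001,0,-0.0347],0],[[0.062,-0.038,-0.001],[0,0,-0.0347],0],[[0.065,-0.031,-0.001],[0,-0.0001,-0.0347],0],[[0.068,-0.024,-0.001],[-0.0001,-0.0001,-0.0348],0],[[0.071,-0.016,-0.001],[-0.0001,0,-0.0347],0],[[0.072,-0.008,-0.001],[0,0,-0.0348],0]]
[[[0.072,0,-0.001],[0,-0.0001,-0.0347],0],[[0.072,0.007,-0.001],[-0.0001,-0.0001,-0.0348],0],[[0.07,0.015,-0.002],[0,0,-0.0347],0],[[0.162,0.051,0.015],[0,0,0],0],[[0.162,0.051,0.015],[0,0,0],0],[[0.162,0.051,0.015],[0,0,0],0],[[0.162,0.051,0.015],[0,0,0],0],[[0.162,0.051,0.015],[0,0,0],0]]
[[[0.162,0.052,0.015],[0,0,0],0],[[0.162,0.051,0.015],[0,0,0],0],[[0.162,0.052,0.015],[0,0,0],0],[[0.162,0.051,0.014],[0,0,0],0],[[0.162,0.052,0.015],[0,0,0],0],[[0.162,0.051,0.014],[0,0,0],0],[[0.162,0.052,0.015],[0,0,0],0],[[0.162,0.051,0.014],[0,0,0],0]]
[[[0.162,0.052,0.015],[0,0,0],0],[[0.162,0.051,0.014],[0,0,0],0],[[0.162,0.052,0.015],[0,0,0],0],[[0.163,0.051,0.014],[0,0,0],0],[[0,0,0.11],[0,0,0],0],[[0,0,0.11],[0,0,0],0],[[0,0,0.11],[0,0,0],0],[[0,0,0.11],[0,0,0],0]]
[[[0,0,0.11],[0,0,0],0],[[0,0.001,0.11],[0,0,0],0],[[0.04,0,0],[0,0,0],0],[[0.04,0,0],[0,0,0],0],[[0.04,-0.001,0],[0,0,0],0],[[0.059,-0.006,0],[0,0,0],0],[[0.039,-0.003,0],[0,0,0],0],[[0.039,-0.001,0],[0,0,0],0]]
[[[0.039,0.004,0],[0,0,0],0],[[0.039,0.006,0],[0,0,0],0],[[0.038,0.011,0],[0,0,0],0],[[0.036,0.013,0],[0,0,0],0],[[0.036,0.017,0],[0,0,0],0],[[0.033,0.02,0],[0,0,0],0],[[0.032,0.023,0],[0,0,0],0],[[0.03,0.026,0],[0,0,0],0]]
[[[0.027,0.028,0],[0,0,0],0],[[-0.053,-0.008,-0.112],[0,0,0],0.57],[[-0.054,-0.007,-0.112],[0,0,0],0.57],[[-0.053,-0.008,-0.112],[0,0,0],0.57],[[-0.054,-0.007,-0.112],[0,0,0],0.57],[[-0.053,-0.008,-0.112],[0,0,0],0.57],[[0,0,0],[0,0,0],0.57],[[0,0,0],[0,0,0],0.57]]
```

Call:
apply_moves(
  steps=[
    [[0.046, -0.056, 0], [0, 0, -0.0347], 0],
    [[0.052, -0.05, 0], [0, 0, -0.0347], 0],
    [[0.057, -0.044, 0], [0, 0, -0.0347], 0],
    [[0.062, -0.038, 0], [0, 0, -0.0347], 0],
    [[0.065, -0.031, 0], [0, 0, -0.0347], 0],
    [[0.068, -0.024, 0], [0, 0, -0.0348], 0],
    [[0.071, -0.016, 0], [0, 0, -0.0347], 0],
    [[0.072, -0.008, 0], [0, 0, -0.0348], 0],
  ],
)

```text
clock: 0.77
eef_pos: [0.239, -0.3413, 0.2479]
tool_rot: [0.793, 0.609, 0.0, -0.001]
ft_force: [0.5, -0.1, 0.1]
grip_width: 0.0
grasp_force: 0.0
```

Call:
apply_moves(
  steps=[
    [[0.072, 0, 0], [0, 0, -0.0347], 0],
    [[0.072, 0.007, 0], [0, 0, -0.0348], 0],
    [[0.07, 0.015, 0], [0, 0, -0.0347], 0],
    [[0.16, 0.05, 0.015], [0, 0, 0], 0],
    [[0.16, 0.05, 0.015], [0, 0, 0], 0],
    [[0.16, 0.05, 0.015], [0, 0, 0], 0],
    [[0.16, 0.05, 0.015], [0, 0, 0], 0],
    [[0.16, 0.05, 0.015], [0, 0, 0], 0],
  ],
)

```text
clock: 1.43
eef_pos: [0.29, -0.1363, 0.2329]
tool_rot: [0.686, 0.728, -0.0, -0.0]
ft_force: [0.5, -0.3, -0.2]
grip_width: 0.0
grasp_force: 0.0
```

Call:
apply_moves(
  steps=[
    [[0.16, 0.05, 0.015], [0, 0, 0], 0],
    [[0.16, 0.05, 0.015], [0, 0, 0], 0],
    [[0.16, 0.05, 0.015], [0, 0, 0], 0],
    [[0.16, 0.05, 0.015], [0, 0, 0], 0],
    [[0.16, 0.05, 0.015], [0, 0, 0], 0],
    [[0.16, 0.05, 0.015], [0, 0, 0], 0],
    [[0.16, 0.05, 0.015], [0, 0, 0], 0],
    [[0.16, 0.05, 0.015], [0, 0, 0], 0],
  ],
)

```text
clock: 2.1
eef_pos: [0.3542, 0.1243, 0.209]
tool_rot: [0.685, 0.729, -0.0, -0.0]
ft_force: [1.1, 1.1, 0.0]
grip_width: 0.0
grasp_force: 0.0
```

Run:
```python
from pl import *
o=bot.get_obs();print(o["eef_pos"],o["joint_vel"].round(3))
plan([(F(-120,90,200),D,0,5),(None,None,0,3),(F(-120,90,68),D,0,6)])
```

```text
[0.35421318 0.12433224 0.20896084] [ 0.932  0.455  0.361 -0.103 -0.005  0.926]
[[[0.134,0.045,0.009],[0,0,0],0],[[0.134,0.045,0.009],[0,0,0],0],[[0.133,0.045,0.009],[0,0,0.0001],0],[[0.134,0.045,0.009],[0,0,0],0],[[0.133,0.044,0.009],[-0.0001,0.0001,0.0001],0],[[0,0,0],[0,0,0],0],[[0,0,0],[0,0,0],0],[[0,0,0],[0,0,0],0]]
[[[0,0,0.11],[0,0,0],0],[[0,0,0.11],[0,0,0],0],[[0,0,0.11],[0,0,0],0],[[0,0,0.11],[0,0,0],0],[[0,0,0.11],[0,0,0],0],[[0,0,0.11],[0,0,0],0],[[0,0,0],[0,0,0],0],[[0,0,0],[0,0,0],0]]
```

Call:
apply_moves(
  steps=[
    [[0.12, 0.04, 0.009], [0, 0, 0], 0],
    [[0.12, 0.04, 0.009], [0, 0, 0], 0],
    [[0.12, 0.04, 0.009], [0, 0, 0], 0],
    [[0.12, 0.04, 0.009], [0, 0, 0], 0],
    [[0.08, 0.03, 0.009], [0, 0, 0], 0],
    [[0, 0, 0], [0, 0, 0], 0],
    [[0, 0, 0], [0, 0, 0], 0],
    [[0, 0, 0], [0, 0, 0], 0],
  ],
)

```text
clock: 2.77
eef_pos: [0.385, 0.236, 0.1999]
tool_rot: [0.685, 0.728, -0.001, -0.0]
ft_force: [-0.3, -0.7, -0.3]
grip_width: -0.0001
grasp_force: 0.0
```

Run:
```python
from pl import *
o=bot.get_obs();print(o["eef_pos"],o["joint_vel"].round(3))
w=[(F(-120,90,68),D,0,7),(lev(0,24,68),D,0,4)]
w+=[(lev(t,19,68),D,0,1) for t in np.arange(.08,1.09,.09)]
w+=[(None,None,0,1)]
plan(w)
```

```text
[0.38498281 0.23598663 0.19987666] [-0.015 -0.013 -0.006 -0.001  0.001  0.002]
[[[0.017,0.005,0.094],[-0.0001,0.0001,0],0],[[0.017,0.005,0.094],[-0.0001,0,0],0],[[0.017,0.005,0.094],[-0.0001,0.0001,0],0],[[0.018,0.005,0.094],[0,0,0],0],[[0.017,0.006,0.094],[-0.0001,0.0001,0],0],[[0.018,0.005,0.095],[0,0,0],0],[[0.017,0.006,0.094],[-0.0001,0.0001,0],0],[[0.03,0,0],[0,0,0],0]]
[[[0.03,0,0],[0,0,0],0],[[0.03,0,0],[0,0,0],0],[[0.03,0,0],[0,0,0],0],[[0.059,-0.007,0],[0,0,0],0],[[0.039,-0.003,0],[0,0,0],0],[[0.039,-0.001,0],[0,0,0],0],[[0.04,0.004,0],[0,0,0],0],[[0.038,0.007,0],[0,0,0],0]]
[[[0.038,0.01,0],[0,0,0],0],[[0.037,0.014,0],[0,0,0],0],[[0.035,0.016,0],[0,0,0],0],[[0.034,0.02,0],[0,0,0],0],[[0.031,0.023,0],[0,0,0],0],[[0.03,0.026,0],[0,0,0],0],[[0.027,0.028,0],[0,0,0],0],[[0,0,0],[0,0,0],0]]
```

Call:
apply_moves(
  steps=[
    [[0.017, 0.005, 0.094], [0, 0, 0], 0],
    [[0.017, 0.005, 0.094], [0, 0, 0], 0],
    [[0.017, 0.005, 0.094], [0, 0, 0], 0],
    [[0.018, 0.005, 0.094], [0, 0, 0], 0],
    [[0.017, 0.006, 0.094], [0, 0, 0], 0],
    [[0.018, 0.005, 0.095], [0, 0, 0], 0],
    [[0.017, 0.006, 0.094], [0, 0, 0], 0],
    [[0.03, 0, 0], [0, 0, 0], 0],
  ],
)

```text
clock: 3.43
eef_pos: [0.3888, 0.2644, 0.0656]
tool_rot: [0.686, 0.728, -0.004, -0.001]
ft_force: [-0.6, -0.6, 0.0]
grip_width: 0.0001
grasp_force: 0.0
```

Call:
apply_moves(
  steps=[
    [[0.03, 0, 0], [0, 0, 0], 0],
    [[0.03, 0, 0], [0, 0, 0], 0],
    [[0.03, 0, 0], [0, 0, 0], 0],
    [[0.059, -0.007, 0], [0, 0, 0], 0],
    [[0.039, -0.003, 0], [0, 0, 0], 0],
    [[0.039, -0.001, 0], [0, 0, 0], 0],
    [[0.04, 0.004, 0], [0, 0, 0], 0],
    [[0.038, 0.007, 0], [0, 0, 0], 0],
  ],
)

```text
clock: 4.1
eef_pos: [0.3898, 0.3276, 0.0699]
tool_rot: [0.686, 0.728, 0.001, 0.003]
ft_force: [6.2, -6.8, 2.1]
grip_width: -0.0002
grasp_force: 3.7
```

Call:
apply_moves(
  steps=[
    [[0.038, 0.01, 0], [0, 0, 0], 0],
    [[0.037, 0.014, 0], [0, 0, 0], 0],
    [[0.035, 0.016, 0], [0, 0, 0], 0],
    [[0.034, 0.02, 0], [0, 0, 0], 0],
    [[0.031, 0.023, 0], [0, 0, 0], 0],
    [[0.03, 0.026, 0], [0, 0, 0], 0],
    [[0.027, 0.028, 0], [0, 0, 0], 0],
    [[0, 0, 0], [0, 0, 0], 0],
  ],
)

```text
clock: 4.77
eef_pos: [0.4133, 0.3779, 0.0687]
tool_rot: [0.685, 0.729, 0.001, -0.0]
ft_force: [0.2, 0.4, 0.6]
grip_width: -0.0001
grasp_force: 0.0
```

Run:
```python
from pl import *
shot("side","side1")
o=bot.get_obs();print(o["eef_pos"])
plan([(None,None,0.55,1),(list(o["eef_pos"][:2]*1000)+[165],None,.55,4),(F(0,75,165),D,.55,5),(F(0,75,62),D,.55,6)])
```

```text
[0.41260146 0.37699623 0.06843964]
[[[0,0,0],[0,0,0],0.55],[[0,0,-0.121],[0,0,0],0.55],[[0,0,-0.121],[0,0,0],0.55],[[0,0,-0.12],[0,0,0],0.55],[[0,0,-0.121],[0,0,0],0.55],[[-0.13,0.091,0],[0,0,0],0.55],[[-0.13,0.091,0],[0,0,0],0.55],[[-0.13,0.091,0],[0,-0.0001,0],0.55]]
[[[-0.13,0.091,0],[0.0001,0,0],0.55],[[-0.13,0.091,0],[0,-0.0001,0.0001],0.55],[[0,0,0.086],[0,0,0],0.55],[[0,0,0.086],[0,0,0],0.55],[[0,0,0.086],[0,0,0],0.55],[[0,0,0.086],[0,0,0],0.55],[[0,0,0.086],[0,0,0],0.55],[[0.001,0,0.085],[0,0,0],0.55]]
```

View pics/side1.png

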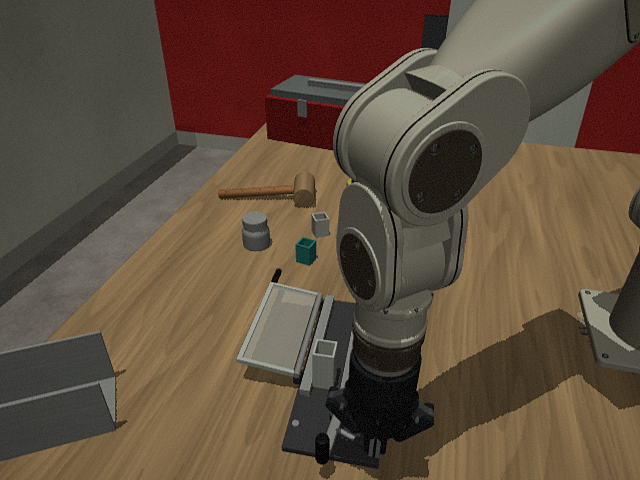

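The side view shows the lever swung open, with its knob at (322,447), and the long stub still standing at (324,362). I'll go up and move over the stub.

Call:
apply_moves(
  steps=[
    [[0, 0, 0], [0, 0, 0], 0.3],
    [[0, 0, -0.12], [0, 0, 0], 0.55],
    [[0, 0, -0.12], [0, 0, 0], 0.55],
    [[0, 0, -0.12], [0, 0, 0], 0.55],
    [[0, 0, -0.12], [0, 0, 0], 0.55],
    [[-0.13, 0.09, 0], [0, 0, 0], 0.55],
    [[0, 0, 0], [0, 0, 0], 0.55],
    [[0, 0, 0], [0, 0, 0], 0.55],
  ],
)

```text
clock: 5.48
eef_pos: [0.4319, 0.3501, 0.1648]
tool_rot: [0.686, 0.728, 0.0, -0.0]
ft_force: [0.7, 0.4, 0.1]
grip_width: 0.0471
grasp_force: 0.0
```

Run:
```python
from pl import *
from m import stubs
p,W=shot("top","top1")
for o in stubs(p,W,.065,.1):print(*o)
o=bot.get_obs();print(o["eef_pos"],o["grip_width"])
plan([(F(0,75,165),D,.55,5),(F(0,75,62),D,.55,7)])
```

```text
[ 75. 107.] 232 [850.1 459.9] [175.8   4.5] 34.2 98.9 [60.  59.  53.5]
[601. 189.] 1902 [ 705.6 -621.4] [466.9  87.9] 2.1 95.0 [30.  4.  3.]
[135. 112.] 27 [837.3 330.2] [11.3  3.9] 32.2 98.2 [68. 69. 66.]
[335. 155.] 507 [752.9 -81.5] [51.6 51.9] 73.8 73.1 [118. 120. 114.]
[164. 270.] 195 [510.8 254. ] [32.3 33.8] 3.8 84.4 [89. 91. 92.]
[0.43121745 0.35048235 0.16420538] 0.04733019015678448
[[[-0.102,0.074,-0.001],[-0.0001,0,-0.0001],0.55],[[-0.102,0.074,-0.001],[-0.0001,0,-0.0001],0.55],[[-0.102,0.074,-0.001],[-0.0001,0,-0.0001],0.55],[[-0.103,0.074,-0.001],[0,0.0001,-0.0001],0.55],[[-0.102,0.075,0],[-0.0001,0,-0.0001],0.55],[[0,0,0.074],[0,0,0],0.55],[[0,0,0.073],[0,0,0],0.55],[[0,0,0.074],[0,0,0],0.55]]
[[[0,0,0.073],[0,0,0],0.55],[[0,0,0.074],[0,0,0],0.55],[[0,0,0.073],[0,0,0],0.55],[[0,0,0.074],[0,0,0],0.55],[[0,0,0],[0,0,0],0.55],[[0,0,0],[0,0,0],0.55],[[0,0,0],[0,0,0],0.55],[[0,0,0],[0,0,0],0.55]]
```

Call:
apply_moves(
  steps=[
    [[-0.102, 0.074, 0], [0, 0, 0], 0.55],
    [[-0.102, 0.074, 0], [0, 0, 0], 0.55],
    [[-0.102, 0.074, 0], [0, 0, 0], 0.55],
    [[-0.103, 0.074, 0], [0, 0, 0], 0.55],
    [[-0.1, 0.073, 0], [0, 0, 0], 0.55],
    [[0, 0, 0.05], [0, 0, 0], 0.55],
    [[0, 0, 0.073], [0, 0, 0], 0.55],
    [[0, 0, 0.074], [0, 0, 0], 0.55],
  ],
)

```text
clock: 6.2
eef_pos: [0.511, 0.2543, 0.124]
tool_rot: [0.685, 0.728, -0.0, -0.0]
ft_force: [-0.1, 0.7, -0.3]
grip_width: 0.0467
grasp_force: 0.0
```

Call:
apply_moves(
  steps=[
    [[0, 0, 0.08], [0, 0, 0], 0.55],
    [[0, 0, 0.08], [0, 0, 0], 0.55],
    [[0, 0, 0.08], [0, 0, 0], 0.55],
    [[0, 0, 0.074], [0, 0, 0], 0.55],
    [[0, 0, 0], [0, 0, 0], 0.0],
    [[0, 0, 0], [0, 0, 0], 0],
    [[0, 0, 0], [0, 0, 0], 0],
    [[0, 0, 0], [0, 0, 0], 0],
  ],
)

```text
clock: 6.87
eef_pos: [0.5103, 0.2545, 0.0624]
tool_rot: [0.685, 0.729, -0.001, -0.001]
ft_force: [-2.6, 0.8, -2.4]
grip_width: 0.0316
grasp_force: 60.7
```

Run:
```python
from pl import *
o=bot.get_obs();print(o["eef_pos"],o["grip_width"],o["grasp_force"])
plan([(F(0,75,175),D,0,5),([430,0,175],D,0,11),([402,-340,175],D,0,13),(None,None,0,3)])
```

```text
[0.51032227 0.25448106 0.06243983] 0.03156655443516981 60.672070384025574
[[[-0.002,0.001,-0.113],[-0.0001,0,0],0],[[-0.002,0.001,-0.112],[-0.0001,0,0.0001],0],[[-0.001,0.001,-0.113],[-0.0001,0,0],0],[[-0.002,0.001,-0.112],[-0.0002,0,0.0001],0],[[-0.001,0,-0.113],[-0.0001,-0.0001,0],0],[[-0.112,-0.044,0],[0,0,0],0],[[-0.113,-0.044,0],[0,0,0],0],[[-0.112,-0.044,0],[0,0,0],0]]
[[[-0.113,-0.044,0],[0,0,0],0],[[-0.112,-0.044,0],[0,0,0],0],[[-0.113,-0.044,0],[0,0,0],0],[[-0.112,-0.044,0],[0,0,0],0],[[-0.113,-0.044,0],[0,0,0],0],[[-0.112,-0.044,0],[0,0,0],0],[[-0.113,-0.044,0],[0,0,0],0],[[-0.112,-0.043,0],[0,0,0],0]]
[[[-0.13,-0.019,0],[0,0,0],0],[[-0.13,-0.019,0],[0,0,0],0],[[-0.13,-0.019,0],[0,0,0],0],[[-0.13,-0.019,0],[0,0,0],0],[[-0.13,-0.019,0],[0,0,0],0],[[-0.13,-0.019,0],[0,0,0],0],[[-0.13,-0.019,0],[0,0,0],0],[[-0.13,-0.018,0],[0,0,0],0]]
[[[-0.13,-0.019,0],[0,0,0],0],[[-0.13,-0.018,0],[0,0,0],0],[[-0.13,-0.019,0],[0,0,0],0],[[-0.129,-0.018,0],[0,0,0],0],[[-0.13,-0.019,0.001],[0,0,0],0],[[0,0,0],[0,0,0],0],[[0,0,0],[0,0,0],0],[[0,0,0],[0,0,0],0]]
```

Call:
apply_moves(
  steps=[
    [[0, 0, -0.112], [0, 0, 0], 0],
    [[0, 0, -0.112], [0, 0, 0], 0],
    [[0, 0, -0.112], [0, 0, 0], 0],
    [[0, 0, -0.112], [0, 0, 0], 0],
    [[0, 0, -0.112], [0, 0, 0], 0],
    [[-0.112, -0.044, 0], [0, 0, 0], 0],
    [[-0.112, -0.044, 0], [0, 0, 0], 0],
    [[-0.112, -0.044, 0], [0, 0, 0], 0],
  ],
)

```text
clock: 7.53
eef_pos: [0.4899, 0.1855, 0.1762]
tool_rot: [0.685, 0.729, 0.002, 0.001]
ft_force: [0.2, -0.1, -1.2]
grip_width: 0.0311
grasp_force: 60.8
```

Call:
apply_moves(
  steps=[
    [[-0.112, -0.044, 0], [0, 0, 0], 0],
    [[-0.112, -0.044, 0], [0, 0, 0], 0],
    [[-0.112, -0.044, 0], [0, 0, 0], 0],
    [[-0.112, -0.044, 0], [0, 0, 0], 0],
    [[-0.112, -0.044, 0], [0, 0, 0], 0],
    [[-0.112, -0.044, 0], [0, 0, 0], 0],
    [[-0.112, -0.044, 0], [0, 0, 0], 0],
    [[-0.112, -0.044, 0], [0, 0, 0], 0],
  ],
)

```text
clock: 8.2
eef_pos: [0.4302, 0.0014, 0.1757]
tool_rot: [0.685, 0.728, 0.001, 0.001]
ft_force: [1.4, 0.3, -1.6]
grip_width: 0.0314
grasp_force: 41.3
```

Call:
apply_moves(
  steps=[
    [[-0.13, -0.019, 0], [0, 0, 0], 0],
    [[-0.13, -0.019, 0], [0, 0, 0], 0],
    [[-0.13, -0.019, 0], [0, 0, 0], 0],
    [[-0.13, -0.019, 0], [0, 0, 0], 0],
    [[-0.13, -0.019, 0], [0, 0, 0], 0],
    [[-0.13, -0.019, 0], [0, 0, 0], 0],
    [[-0.13, -0.019, 0], [0, 0, 0], 0],
    [[-0.13, -0.019, 0], [0, 0, 0], 0],
  ],
)

```text
clock: 8.87
eef_pos: [0.4126, -0.2088, 0.1757]
tool_rot: [0.685, 0.728, 0.0, 0.002]
ft_force: [-0.2, -0.5, -1.7]
grip_width: 0.0314
grasp_force: 62.7
```

Call:
apply_moves(
  steps=[
    [[-0.13, -0.019, 0], [0, 0, 0], 0],
    [[-0.13, -0.018, 0], [0, 0, 0], 0],
    [[-0.13, -0.019, 0], [0, 0, 0], 0],
    [[-0.13, -0.018, 0], [0, 0, 0], 0],
    [[-0.13, -0.019, 0], [0, 0, 0], 0],
    [[0, 0, 0], [0, 0, 0], 0],
    [[0, 0, 0], [0, 0, 0], 0],
    [[0, 0, 0], [0, 0, 0], 0],
  ],
)

```text
clock: 9.53
eef_pos: [0.4016, -0.3378, 0.1749]
tool_rot: [0.685, 0.728, 0.0, 0.0]
ft_force: [-0.5, 0.8, -0.4]
grip_width: 0.0314
grasp_force: 62.8
```

Run:
```python
from pl import *
from m import stubs
shot("side","side2")
p,W=shot("top","top2")
for o in stubs(p,W):
  if o[1]<200:print(*o)
o=bot.get_obs();print(o["eef_pos"],o["grip_width"],o["grasp_force"],o["joint_pos"])
plan([([402,-340,80],D,0,5),([402,-340,55],D,0,6)])
```

```text
[ 82. 114.] 128 [852.1 460.7] [180.2   3.3] 34.4 52.0 [25. 25. 24.]
[333. 168.] 170 [741.3 -80. ] [58.9 34.5] 81.1 47.7 [51.  51.  48.5]
[321. 215.] 126 [631.8 -55.5] [31.6 33. ] 79.3 47.9 [50.  91.  80.5]
[373. 217.] 147 [ 630.5 -163.7] [32.6 33.4] 32.2 47.1 [99. 99. 96.]
[390. 248.] 145 [ 564.2 -198.3] [32.2 32.8] 18.0 47.1 [99. 98. 95.]
[343. 255.] 127 [ 549.9 -101. ] [32.  32.7] 80.8 47.7 [48. 58. 91.]
[427. 261.] 154 [ 538.3 -272.4] [32.6 32.1] 64.2 47.1 [32. 81. 72.]
[330. 299.] 109 [459.6 -74.9] [31.8 32.4] 36.5 48.2 [108. 106. 100.]
[630. 296.] 37 [ 472.8 -678.8] [43.   1.5] 81.8 50.7 [30.  4.  4.]
[387. 304.] 129 [ 450.6 -188.7] [31.9 32.6] 9.2 47.8 [102. 101.  97.]
[ 0.40169852 -0.33710687  0.17471985] 0.03127813055817942 62.76686668395996 [-6.98301025e-01  3.31359672e-01 -6.72525347e-02  1.17191956e+00
  1.98180442e-04  8.10358947e-01]
[[[-0.003,0,0.095],[0,0,0.0001],0],[[-0.003,0,0.095],[0,0,0.0001],0],[[-0.003,0,0.095],[0,0,0],0],[[-0.003,0,0.094],[0.0001,0,0.0001],0],[[-0.003,0,0.095],[0,0,0],0],[[0,0,0.021],[0,0,0],0],[[0,0,0.021],[0,0,0],0],[[0,0,0.021],[0,0,0],0]]
[[[0,0,0.021],[0,0,0],0],[[0,0,0.02],[0,0,0],0],[[0,0,0.021],[0,0,0],0],[[0,0,0],[0,0,0],0],[[0,0,0],[0,0,0],0],[[0,0,0],[0,0,0],0],[[0,0,0],[0,0,0],0],[[0,0,0],[0,0,0],0]]
```

View pics/side2.png

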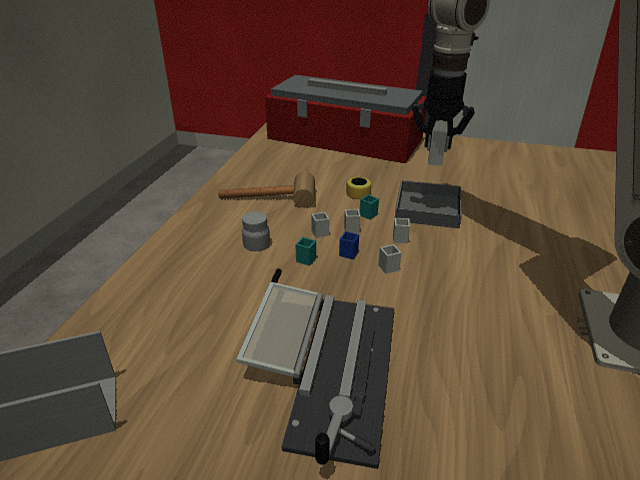

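The side view shows the long stub held upright at (437,142), and the slot empty with the lever open. The bench stubs haven't moved. I'll lower the long stub into the tray.

Call:
apply_moves(
  steps=[
    [[0, 0, 0.1], [0, 0, 0], 0],
    [[0, 0, 0.1], [0, 0, 0], 0],
    [[0, 0, 0.1], [0, 0, 0], 0],
    [[0, 0, 0.1], [0, 0, 0], 0],
    [[0, 0, 0.1], [0, 0, 0], 0],
    [[0, 0, 0.04], [0, 0, 0], 0],
    [[0, 0, 0.03], [0, 0, 0], 0],
    [[0, 0, 0.02], [0, 0, 0], 0],
  ],
)

```text
clock: 10.3
eef_pos: [0.4019, -0.3375, 0.0563]
tool_rot: [0.685, 0.729, 0.0, -0.0]
ft_force: [-0.6, 0.4, -1.2]
grip_width: 0.0311
grasp_force: 62.9
```

Call:
apply_moves(
  steps=[
    [[0, 0, 0.004], [0, 0, 0], 0],
    [[0, 0, 0], [0, 0, 0], 0],
    [[0, 0, 0], [0, 0, 0], 0.5],
    [[0, 0, 0], [0, 0, 0], 0.55],
    [[0, 0, 0], [0, 0, 0], 0.55],
    [[0, 0, -0.05], [0, 0, 0], 0.55],
    [[0, 0, -0.1], [0, 0, 0], 0.55],
    [[0, 0, -0.1], [0, 0, 0], 0.55],
  ],
)

```text
clock: 10.97
eef_pos: [0.401, -0.3376, 0.1062]
tool_rot: [0.685, 0.728, -0.0, -0.001]
ft_force: [0.7, -0.1, 1.0]
grip_width: 0.0474
grasp_force: 0.0
```

Run:
```python
from pl import *
from m import stubs
p,W=shot("top","top3")
for o in stubs(p,W,.06,.1):
  if o[1]<300:print(*o)
o=bot.get_obs();print(o["eef_pos"],o["joint_vel"].round(2))
plan([([402,-338,130],D,.55,1),([450.6,-188.5,130],down(99.3),.55,8),([450.6,-188.5,37],down(99.3),.55,5),(None,None,.55,2),(None,None,0,4),([450.6,-188.5,140],down(99.3),0,4)])
```

```text
[110.  72.] 25 [919.  384.9] [36.8  2.7] 35.9 98.9 [83. 84. 81.]
[ 75. 108.] 261 [849.9 459.8] [177.4   5. ] 34.3 97.6 [59. 57. 48.]
[ 89. 287.] 101 [475.4 398.6] [15.9 16.6] 10.6 86.4 [27. 24. 21.]
[460. 329.] 95 [ 401.8 -332.7] [30.8 24.4] 0.3 76.7 [74. 75. 71.]
[ 0.40340184 -0.33961926  0.11099563] [-0.    0.01  0.   -0.11  0.    0.  ]
[[[0.008,-0.006,-0.095],[0.0015,0.0015,0],0.55],[[0.091,0.036,0],[0,0,-0.004],0.55],[[0.091,0.037,0],[0,0,-0.004],0.55],[[0.091,0.038,0],[0,0,-0.004],0.55],[[0.09,0.04,0],[0,0,-0.0041],0.55],[[0.089,0.041,0],[0,0,-0.004],0.55],[[0.089,0.042,0],[0,0,-0.0041],0.55],[[0.089,0.042,0],[0,0,-0.004],0.55]]
[[[0.088,0.044,0],[0,0,-0.0041],0.55],[[0,0,0.093],[0,0,0],0.55],[[0,0,0.093],[0,0,0],0.55],[[0,0,0.093],[0,0,0],0.55],[[0,0,0.093],[0,0,0],0.55],[[0,0,0.093],[0,0,0],0.55],[[0,0,0],[0,0,0],0.55],[[0,0,0],[0,0,0],0.55]]
[[[0,0,0],[0,0,0],0],[[0,0,0],[0,0,0],0],[[0,0,0],[0,0,0],0],[[0,0,0],[0,0,0],0],[[0,0,-0.129],[0,0,0],0],[[0,0,-0.129],[0,0,0],0],[[0,0,-0.128],[0,0,0],0],[[0,0,-0.129],[0,0,0],0]]
```

Call:
apply_moves(
  steps=[
    [[0.005, -0.005, -0.095], [0, 0, 0], 0.55],
    [[0.091, 0.036, 0], [0, 0, -0.004], 0.55],
    [[0.091, 0.037, 0], [0, 0, -0.004], 0.55],
    [[0.091, 0.038, 0], [0, 0, -0.004], 0.55],
    [[0.09, 0.04, 0], [0, 0, -0.0041], 0.55],
    [[0.089, 0.041, 0], [0, 0, -0.004], 0.55],
    [[0.089, 0.042, 0], [0, 0, -0.0041], 0.55],
    [[0.089, 0.042, 0], [0, 0, -0.004], 0.55],
  ],
)

```text
clock: 11.68
eef_pos: [0.4435, -0.2055, 0.1256]
tool_rot: [0.652, 0.758, 0.0, 0.001]
ft_force: [-0.0, 0.4, -0.4]
grip_width: 0.0473
grasp_force: 0.0
```

Call:
apply_moves(
  steps=[
    [[0.088, 0.044, 0], [0, 0, -0.0041], 0.55],
    [[0, 0, 0], [0, 0, 0], 0.55],
    [[0, 0, 0], [0, 0, 0], 0.55],
    [[0, 0, 0], [0, 0, 0], 0.55],
    [[0, 0, 0], [0, 0, 0], 0.55],
    [[0, 0, 0], [0, 0, 0], 0.55],
    [[0, 0, 0], [0, 0, 0], 0.55],
    [[0, 0, 0], [0, 0, 0], 0.55],
  ],
)

```text
clock: 12.35
eef_pos: [0.4489, -0.188, 0.1245]
tool_rot: [0.648, 0.762, -0.0, -0.0]
ft_force: [0.7, 0.6, 0.1]
grip_width: 0.0469
grasp_force: 0.0
```

Run:
```python
from pl import *
from m import stubs
p,W=shot("top","top4")
for o in stubs(p,W):
  if o[1]<170:print(*o)
o=bot.get_obs();print(o["eef_pos"],R.from_quat(o["tool_rot"]).as_euler('xyz',degrees=True))
q=[450.6,-188.5]
plan([(q+[37],down(99.3),.55,7),(None,None,.55,1),(None,None,0,4),(q+[130],down(99.3),0,4)])
```

```text
[ 83. 114.] 134 [853.4 460.2] [179.6   2.9] 33.6 52.4 [23. 24. 22.]
[321. 215.] 128 [632.2 -55.5] [31.7 32.9] 79.2 47.8 [48. 87. 76.]
[373. 217.] 150 [ 630.4 -163.7] [32.6 32.8] 31.6 47.0 [93.5 94.  90.5]
[390. 248.] 146 [ 563.9 -198.1] [32.  32.4] 17.5 47.9 [93. 93. 91.]
[343. 255.] 126 [ 550.1 -101.1] [32.2 33.7] 82.1 47.8 [47. 56. 87.]
[331. 299.] 108 [459.6 -74.7] [31.9 31.9] 37.2 47.7 [103.5 101.   96. ]
[380. 306.] 48 [ 447.8 -174.7] [32.   8.1] 20.8 47.4 [85.5 83.  81. ]
[ 0.44888626 -0.18791791  0.12446349] [-1.79992603e+02 -5.80672669e-04  9.92625386e+01]
[[[-0.001,0.001,0.062],[0,0,0],0.55],[[-0.001,0.001,0.063],[0,0,0],0.55],[[0,0.001,0.062],[0,0,0],0.55],[[-0.001,0.001,0.063],[0,0,-0.0001],0.55],[[0,0.001,0.062],[0,0,0],0.55],[[-0.001,0.002,0.063],[0,0,-0.0001],0.55],[[0,0.001,0.062],[0,0,0],0.55],[[0,0,0],[0,0,0],0.55]]
[[[0,0,0],[0,0,0],0],[[0,0,0],[0,0,0],0],[[0,0,0],[0,0,0],0],[[0,0,0],[0,0,0],0],[[0,0,-0.116],[0,0,0],0],[[0,0,-0.116],[0,0,0],0],[[0,0,-0.116],[0,0,0],0],[[0,0,-0.117],[0,0,0],0]]
```

Call:
apply_moves(
  steps=[
    [[-0.001, 0.001, 0.062], [0, 0, 0], 0.55],
    [[-0.001, 0.001, 0.063], [0, 0, 0], 0.55],
    [[0, 0.001, 0.062], [0, 0, 0], 0.55],
    [[-0.001, 0.001, 0.063], [0, 0, 0], 0.55],
    [[0, 0.001, 0.062], [0, 0, 0], 0.55],
    [[-0.001, 0.002, 0.063], [0, 0, 0], 0.55],
    [[0, 0.001, 0.062], [0, 0, 0], 0.55],
    [[0, 0, 0], [0, 0, 0], 0.55],
  ],
)

```text
clock: 13.07
eef_pos: [0.449, -0.1874, 0.0349]
tool_rot: [0.647, 0.762, -0.001, -0.002]
ft_force: [0.4, -0.1, 0.1]
grip_width: 0.047
grasp_force: 0.0
```

Call:
apply_moves(
  steps=[
    [[0, 0, 0], [0, 0, 0], 0],
    [[0, 0, 0], [0, 0, 0], 0],
    [[0, 0, 0], [0, 0, 0], 0],
    [[0, 0, 0], [0, 0, 0], 0],
    [[0, 0, -0.116], [0, 0, 0], 0],
    [[0, 0, -0.116], [0, 0, 0], 0],
    [[0, 0, -0.116], [0, 0, 0], 0],
    [[0, 0, -0.117], [0, 0, 0], 0],
  ],
)

```text
clock: 13.73
eef_pos: [0.4506, -0.1879, 0.1315]
tool_rot: [0.647, 0.762, 0.0, 0.0]
ft_force: [1.4, -0.1, -0.7]
grip_width: 0.031
grasp_force: 59.7
```

Run:
```python
from pl import *
o=bot.get_obs();o["eef_pos"]=np.array([.4506,-.1885,.130]);print(o["grip_width"],F(-5,75,0))
plan([(F(-5,75,135),D,0,16),(None,None,0,8)],o)
```

```text
0.030968672869085494 [np.float64(506.43068554277636), np.float64(252.5548671839657), 0]
[[[0.133,0.04,-0.002],[0,0,0.002],0],[[0.133,0.039,-0.002],[0,0,0.002],0],[[0.134,0.038,-0.002],[0,0,0.002],0],[[0.134,0.037,-0.001],[0,0,0.002],0],[[0.134,0.036,-0.002],[0,0,0.002],0],[[0.134,0.035,-0.001],[0,0,0.002],0],[[0.135,0.034,-0.002],[0,0,0.002],0],[[0.135,0.034,-0.001],[0,0,0.002],0]]
[[[0.135,0.033,-0.002],[0,0,0.002],0],[[0.135,0.032,-0.001],[0,0,0.002],0],[[0.135,0.031,-0.002],[0,0,0.002],0],[[0.136,0.03,-0.001],[0,0,0.0021],0],[[0.136,0.029,-0.002],[0,0,0.002],0],[[0.136,0.028,-0.001],[0,0,0.0021],0],[[0.136,0.028,-0.002],[0,0,0.002],0],[[0.137,0.027,-0.001],[0.0001,0,0.0021],0]]
[[[0,0,0],[0,0,0],0],[[0,0,0],[0,0,0],0],[[0,0,0],[0,0,0],0],[[0,0,0],[0,0,0],0],[[0,0,0],[0,0,0],0],[[0,0,0],[0,0,0],0],[[0,0,0],[0,0,0],0],[[0,0,0],[0,0,0],0]]
```

Call:
apply_moves(
  steps=[
    [[0.133, 0.04, -0.002], [0, 0, 0.002], 0],
    [[0.133, 0.039, -0.002], [0, 0, 0.002], 0],
    [[0.134, 0.038, -0.002], [0, 0, 0.002], 0],
    [[0.134, 0.037, -0.001], [0, 0, 0.002], 0],
    [[0.134, 0.036, -0.002], [0, 0, 0.002], 0],
    [[0.134, 0.035, -0.001], [0, 0, 0.002], 0],
    [[0.135, 0.034, -0.002], [0, 0, 0.002], 0],
    [[0.135, 0.034, -0.001], [0, 0, 0.002], 0],
  ],
)

```text
clock: 14.4
eef_pos: [0.4789, 0.0339, 0.1333]
tool_rot: [0.666, 0.746, 0.0, 0.0]
ft_force: [0.1, -0.1, -1.4]
grip_width: 0.0309
grasp_force: 59.8
```

Call:
apply_moves(
  steps=[
    [[0.135, 0.033, -0.002], [0, 0, 0.002], 0],
    [[0.135, 0.032, -0.001], [0, 0, 0.002], 0],
    [[0.135, 0.031, -0.002], [0, 0, 0.002], 0],
    [[0.136, 0.03, -0.001], [0, 0, 0.0021], 0],
    [[0.136, 0.029, -0.002], [0, 0, 0.002], 0],
    [[0.136, 0.028, -0.001], [0, 0, 0.0021], 0],
    [[0.136, 0.028, -0.002], [0, 0, 0.002], 0],
    [[0.137, 0.027, -0.001], [0, 0, 0.0021], 0],
  ],
)

```text
clock: 15.07
eef_pos: [0.5067, 0.2546, 0.1357]
tool_rot: [0.685, 0.728, 0.0, 0.0]
ft_force: [0.1, -0.3, -1.5]
grip_width: 0.0311
grasp_force: 59.8
```

Call:
apply_moves(
  steps=[
    [[0, 0, 0], [0, 0, 0], 0],
    [[0, 0, 0], [0, 0, 0], 0],
    [[0, 0, 0], [0, 0, 0], 0],
    [[0, 0, 0], [0, 0, 0], 0],
    [[0, 0, 0], [0, 0, 0], 0],
    [[0, 0, 0], [0, 0, 0], 0],
    [[0, 0, 0], [0, 0, 0], 0],
    [[0, 0, 0], [0, 0, 0], 0],
  ],
)

```text
clock: 15.73
eef_pos: [0.5068, 0.2526, 0.1352]
tool_rot: [0.686, 0.728, 0.0, 0.0]
ft_force: [-0.7, -0.7, -1.7]
grip_width: 0.0308
grasp_force: 59.8
```

Run:
```python
from pl import *
o=bot.get_obs();print(o["eef_pos"],o["grip_width"],R.from_quat(o["tool_rot"]).as_euler('xyz',degrees=True))
shot("side","side3");s=cv2.imread("pics/side3.png")[230:470,220:430];cv2.imwrite("pics/side3c.png",cv2.resize(s,None,fx=2.5,fy=2.5))
plan([(F(-5,75,60),D,0,4),(F(-5,75,50),D,0,4),(None,None,0,2),(None,None,.45,3),(F(-5,75,140),D,.55,4)])
```

```text
[0.50676486 0.25260688 0.13524176] 0.030821573076666463 [ 1.79993435e+02 -3.43591157e-03  9.34464393e+01]
[[[0,0,0.094],[0,0,-0.0001],0],[[0,-0.001,0.094],[0,0,0],0],[[0,0,0.094],[0,0,-0.0001],0],[[-0.001,-0.001,0.094],[0,0,0],0],[[0,0,0.012],[0,0,0],0],[[0,0,0.013],[0,0,0],0],[[0,0,0.012],[0,0,0],0],[[0,0,0.013],[0,0,0],0]]
[[[0,0,0],[0,0,0],0],[[0,0,0],[0,0,0],0],[[0,0,0],[0,0,0],0.45],[[0,0,0],[0,0,0],0.45],[[0,0,0],[0,0,0],0.45],[[0,0,-0.113],[0,0,0],0.55],[[0,0,-0.112],[0,0,0],0.55],[[0,0,-0.113],[0,0,0],0.55]]
[[[0,0,-0.112],[0,0,0],0.55],[[0,0,0],[0,0,0],0.55],[[0,0,0],[0,0,0],0.55],[[0,0,0],[0,0,0],0.55],[[0,0,0],[0,0,0],0.55],[[0,0,0],[0,0,0],0.55],[[0,0,0],[0,0,0],0.55],[[0,0,0],[0,0,0],0.55]]
```

View pics/side3c.png

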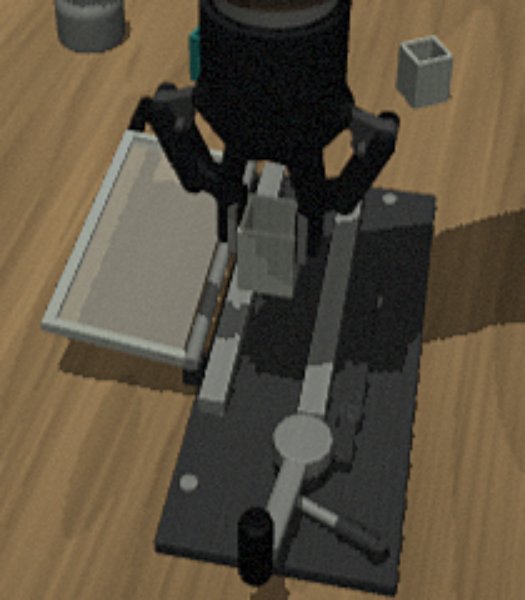

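Call:
apply_moves(
  steps=[
    [[0, 0, 0.094], [0, 0, 0], 0],
    [[0, -0.001, 0.094], [0, 0, 0], 0],
    [[0, 0, 0.094], [0, 0, 0], 0],
    [[-0.001, -0.001, 0.094], [0, 0, 0], 0],
    [[0, 0, 0.012], [0, 0, 0], 0],
    [[0, 0, 0.013], [0, 0, 0], 0],
    [[0, 0, 0.012], [0, 0, 0], 0],
    [[0, 0, 0.013], [0, 0, 0], 0],
  ],
)

```text
clock: 16.45
eef_pos: [0.5073, 0.2534, 0.0511]
tool_rot: [0.685, 0.728, 0.001, 0.0]
ft_force: [-0.4, 0.5, -0.3]
grip_width: 0.0308
grasp_force: 59.8
```

Call:
apply_moves(
  steps=[
    [[0, 0, 0.002], [0, 0, 0], 0],
    [[0, 0, 0], [0, 0, 0], 0],
    [[0, 0, 0], [0, 0, 0], 0.45],
    [[0, 0, 0], [0, 0, 0], 0.45],
    [[0, 0, 0], [0, 0, 0], 0.45],
    [[0, 0, -0.113], [0, 0, 0], 0.55],
    [[0, 0, -0.112], [0, 0, 0], 0.55],
    [[0, 0, -0.113], [0, 0, 0], 0.55],
  ],
)

```text
clock: 17.12
eef_pos: [0.5059, 0.2527, 0.1176]
tool_rot: [0.685, 0.728, -0.001, -0.0]
ft_force: [0.1, 1.1, -0.3]
grip_width: 0.0468
grasp_force: 0.0
```

Run:
```python
from pl import *
from m import stubs
p,W=shot("top","top5")
for o in stubs(p,W):
  if o[1]<200:print(*o)
o=bot.get_obs();o["eef_pos"]=np.array(F(-5,75,117))/1000;print(o["grip_width"])
plan([(F(-5,70,140),D,.55,1),([459.6,-74.9,130],down(126.5),.55,15),([459.6,-74.9,37],down(126.5),.55,7),(None,None,.55,1)],o)
```

```text
[ 82. 114.] 126 [852.4 459.4] [180.2   2.8] 33.7 52.8 [26. 26. 25.]
[333. 168.] 174 [740.9 -79.7] [58.2 33.5] 79.5 48.0 [53. 53. 49.]
[321. 216.] 125 [631.8 -55.5] [31.7 32.9] 79.4 47.7 [52. 94. 83.]
[373. 217.] 150 [ 630.6 -163.5] [33.  32.9] 31.9 47.4 [101. 102.  98.]
[390. 248.] 142 [ 564.2 -198.1] [32.3 32.9] 17.7 47.3 [100.5 101.   98.5]
[343. 255.] 125 [ 550.3 -101. ] [32.2 33.6] 81.0 47.4 [51. 61. 93.]
[427. 261.] 162 [ 538.4 -272.5] [32.7 33.4] 63.7 47.5 [31.5 80.  73. ]
[164. 271.] 62 [513.3 260.1] [15.9 32. ] 50.8 52.5 [49.  51.  46.5]
[175. 276.] 67 [500.8 240.8] [19.2 39.1] 53.4 50.9 [46. 47. 44.]
[137. 289.] 58 [476.5 313. ] [25.  11.8] 28.7 44.4 [120.  123.5 119.5]
[330. 299.] 107 [459.6 -74.7] [31.9 32.1] 37.3 47.6 [111. 109. 103.]
[454. 329.] 52 [ 401.2 -321.3] [29.5  1.6] 3.0 53.2 [46. 47. 43.]
[468. 329.] 46 [ 402.5 -350.4] [23.8  1.8] 3.1 49.9 [46. 47. 43.]
0.04698803881436559
[[[-0.025,0.001,-0.115],[0.0023,-0.001,0],0.55],[[-0.106,-0.022,0.003],[0,0,-0.0122],0.55],[[-0.105,-0.026,0.003],[0,0,-0.0122],0.55],[[-0.104,-0.03,0.003],[0,0,-0.0122],0.55],[[-0.103,-0.034,0.003],[0,0,-0.0122],0.55],[[-0.102,-0.038,0.003],[0,0,-0.0122],0.55],[[-0.1,-0.042,0.004],[0,0,-0.0122],0.55],[[-0.098,-0.046,0.003],[0,0,-0.0122],0.55]]
[[[-0.097,-0.05,0.004],[0,0,-0.0122],0.55],[[-0.095,-0.053,0.003],[0,0,-0.0122],0.55],[[-0.093,-0.057,0.004],[0,0,-0.0123],0.55],[[-0.09,-0.061,0.003],[0,0,-0.0122],0.55],[[-0.088,-0.064,0.004],[0,0,-0.0123],0.55],[[-0.085,-0.067,0.003],[0,0,-0.0122],0.55],[[-0.083,-0.071,0.004],[0,0,-0.0123],0.55],[[-0.079,-0.074,0.003],[0,0,-0.0122],0.55]]
[[[0,0,0.066],[0,0,0],0.55],[[0,0,0.067],[0,0,0],0.55],[[0,0,0.066],[0,0,0],0.55],[[0,0,0.067],[0,0,0],0.55],[[0,0,0.066],[0,0,0],0.55],[[0,0,0.067],[0,0,0],0.55],[[0,0,0.066],[0,0,0],0.55],[[0,0,0],[0,0,0],0.55]]
```

Call:
apply_moves(
  steps=[
    [[-0.025, 0.001, -0.115], [0, 0, 0], 0.55],
    [[-0.106, -0.022, 0.003], [0, 0, -0.0122], 0.55],
    [[-0.105, -0.026, 0.003], [0, 0, -0.0122], 0.55],
    [[-0.104, -0.03, 0.003], [0, 0, -0.0122], 0.55],
    [[-0.103, -0.034, 0.003], [0, 0, -0.0122], 0.55],
    [[-0.102, -0.038, 0.003], [0, 0, -0.0122], 0.55],
    [[-0.1, -0.042, 0.004], [0, 0, -0.0122], 0.55],
    [[-0.098, -0.046, 0.003], [0, 0, -0.0122], 0.55],
  ],
)

```text
clock: 17.83
eef_pos: [0.4848, 0.0968, 0.1359]
tool_rot: [0.581, 0.814, 0.0, 0.0]
ft_force: [0.1, 0.3, -0.5]
grip_width: 0.0472
grasp_force: 0.0
```

Call:
apply_moves(
  steps=[
    [[-0.097, -0.05, 0.004], [0, 0, -0.0122], 0.55],
    [[-0.095, -0.053, 0.003], [0, 0, -0.0122], 0.55],
    [[-0.093, -0.057, 0.004], [0, 0, -0.0123], 0.55],
    [[-0.09, -0.061, 0.003], [0, 0, -0.0122], 0.55],
    [[-0.088, -0.064, 0.004], [0, 0, -0.0123], 0.55],
    [[-0.085, -0.067, 0.003], [0, 0, -0.0122], 0.55],
    [[-0.083, -0.071, 0.004], [0, 0, -0.0123], 0.55],
    [[-0.079, -0.074, 0.003], [0, 0, -0.0122], 0.55],
  ],
)

```text
clock: 18.5
eef_pos: [0.4594, -0.0754, 0.1303]
tool_rot: [0.449, 0.893, 0.0, 0.0]
ft_force: [0.3, 0.5, -1.2]
grip_width: 0.0467
grasp_force: 0.0
```

Call:
apply_moves(
  steps=[
    [[0, 0, 0], [0, 0, 0], 0.55],
    [[0, 0, 0], [0, 0, 0], 0.55],
    [[0, 0, 0], [0, 0, 0], 0.55],
    [[0, 0, 0], [0, 0, 0], 0.55],
    [[0, 0, 0.05], [0, 0, 0], 0.55],
    [[0, 0, 0.05], [0, 0, 0], 0.55],
    [[0, 0, 0], [0, 0, 0], 0.55],
    [[0, 0, 0], [0, 0, 0], 0.55],
  ],
)

```text
clock: 19.17
eef_pos: [0.4592, -0.0735, 0.1098]
tool_rot: [0.45, 0.893, -0.0, -0.001]
ft_force: [0.6, 0.3, 0.5]
grip_width: 0.0468
grasp_force: 0.0
```

Run:
```python
from pl import *
from m import stubs
p,W=shot("top","top6")
for o in stubs(p,W):
  if 80<o[1]<200:print(*o[:5])
o=bot.get_obs();print(o["eef_pos"],R.from_quat(o["tool_rot"]).as_euler('xyz',degrees=True))
q=[459.6,-74.9]
plan([(q+[37],down(126.5),.55,6),(None,None,.55,1),(None,None,0,4),(q+[120],down(126.5),0,4),(F(-5,25,135),D,0,13),(None,None,0,4)])
```

```text
[ 86. 121.] 109 [836.7 449.9] [143.7   3.2] 34.1
[333. 168.] 169 [741.3 -79.6] [58.1 34.6] 81.4
[321. 215.] 127 [631.7 -55.5] [31.7 32.8] 79.6
[373. 217.] 149 [ 630.4 -163.6] [32.7 33.1] 32.2
[393. 248.] 99 [ 564.5 -199.2] [31.8 32. ] 18.0
[427. 261.] 158 [ 538.4 -272.6] [32.6 32.9] 66.0
[ 0.45961723 -0.07369663  0.11027963] [-1.79995889e+02 -1.17579351e-02  1.26562558e+02]
[[[-0.001,-0.001,0.061],[0,0,0.0001],0.55],[[-0.001,-0.001,0.061],[0,0,0],0.55],[[-0.001,0,0.061],[0,0,0.0001],0.55],[[-0.001,-0.001,0.061],[0,0,0],0.55],[[0,0,0.061],[0,0,0.0001],0.55],[[-0.001,-0.001,0.061],[0,-0.0001,0],0.55],[[0,0,0],[0,0,0],0.55],[[0,0,0],[0,0,0],0]]
[[[0,0,0],[0,0,0],0],[[0,0,0],[0,0,0],0],[[0,0,0],[0,0,0],0],[[0,0,-0.104],[0,0,0],0],[[0,0,-0.104],[0,0,0],0],[[0,0,-0.103],[0,0,0],0],[[0,0,-0.104],[0,0,0],0],[[0.074,0.079,-0.006],[0,0,0.0141],0]]
[[[0.078,0.076,-0.006],[0,0,0.0141],0],[[0.081,0.072,-0.006],[0,0,0.0141],0],[[0.084,0.068,-0.006],[0,0,0.0141],0],[[0.087,0.065,-0.006],[0,0,0.0141],0],[[0.09,0.061,-0.006],[0,0,0.0141],0],[[0.093,0.057,-0.006],[0,0,0.0141],0],[[0.095,0.052,-0.005],[0,0,0.0141],0],[[0.097,0.048,-0.006],[0,0,0.0141],0]]
[[[0.099,0.044,-0.005],[0,0,0.0141],0],[[0.101,0.039,-0.006],[0,0,0.0141],0],[[0.103,0.035,-0.005],[0,0,0.0141],0],[[0.104,0.03,-0.006],[0,0,0.0142],0],[[0,0,0],[0,0,0],0],[[0,0,0],[0,0,0],0],[[0,0,0],[0,0,0],0],[[0,0,0],[0,0,0],0]]
```

Call:
apply_moves(
  steps=[
    [[-0.001, -0.001, 0.061], [0, 0, 0], 0.55],
    [[-0.001, -0.001, 0.061], [0, 0, 0], 0.55],
    [[-0.001, 0, 0.061], [0, 0, 0], 0.55],
    [[-0.001, -0.001, 0.061], [0, 0, 0], 0.55],
    [[0, 0, 0.061], [0, 0, 0], 0.55],
    [[-0.001, -0.001, 0.061], [0, 0, 0], 0.55],
    [[0, 0, 0], [0, 0, 0], 0.55],
    [[0, 0, 0], [0, 0, 0], 0],
  ],
)

```text
clock: 19.88
eef_pos: [0.4594, -0.0754, 0.037]
tool_rot: [0.45, 0.893, -0.0, -0.0]
ft_force: [-0.0, -0.8, 0.2]
grip_width: 0.036
grasp_force: 0.0
```

Call:
apply_moves(
  steps=[
    [[0, 0, 0], [0, 0, 0], 0],
    [[0, 0, 0], [0, 0, 0], 0],
    [[0, 0, 0], [0, 0, 0], 0],
    [[0, 0, -0.104], [0, 0, 0], 0],
    [[0, 0, -0.104], [0, 0, 0], 0],
    [[0, 0, -0.103], [0, 0, 0], 0],
    [[0, 0, -0.104], [0, 0, 0], 0],
    [[0.074, 0.079, -0.006], [0, 0, 0.0141], 0],
  ],
)

```text
clock: 20.55
eef_pos: [0.4658, -0.0567, 0.1254]
tool_rot: [0.472, 0.882, 0.001, 0.004]
ft_force: [0.8, -1.1, -0.5]
grip_width: 0.0309
grasp_force: 59.7
```

Call:
apply_moves(
  steps=[
    [[0.078, 0.076, -0.006], [0, 0, 0.0141], 0],
    [[0.081, 0.072, -0.006], [0, 0, 0.0141], 0],
    [[0.084, 0.068, -0.006], [0, 0, 0.0141], 0],
    [[0.087, 0.065, -0.006], [0, 0, 0.0141], 0],
    [[0.09, 0.061, -0.006], [0, 0, 0.0141], 0],
    [[0.093, 0.057, -0.006], [0, 0, 0.0141], 0],
    [[0.095, 0.052, -0.005], [0, 0, 0.0141], 0],
    [[0.097, 0.048, -0.006], [0, 0, 0.0141], 0],
  ],
)

```text
clock: 21.22
eef_pos: [0.4942, 0.1176, 0.131]
tool_rot: [0.619, 0.785, 0.0, 0.0]
ft_force: [1.9, 0.5, -1.0]
grip_width: 0.0313
grasp_force: 59.7
```

Call:
apply_moves(
  steps=[
    [[0.099, 0.044, -0.005], [0, 0, 0.0141], 0],
    [[0.101, 0.039, -0.006], [0, 0, 0.0141], 0],
    [[0.103, 0.035, -0.005], [0, 0, 0.0141], 0],
    [[0.104, 0.03, -0.006], [0, 0, 0.0142], 0],
    [[0, 0, 0], [0, 0, 0], 0],
    [[0, 0, 0], [0, 0, 0], 0],
    [[0, 0, 0], [0, 0, 0], 0],
    [[0, 0, 0], [0, 0, 0], 0],
  ],
)

```text
clock: 21.88
eef_pos: [0.509, 0.201, 0.1348]
tool_rot: [0.686, 0.728, -0.0, -0.0]
ft_force: [-0.6, 0.3, -2.2]
grip_width: 0.031
grasp_force: 59.7
```

```bash
cat > held.py <<'E'
# lowest point of held stub seen by side camera near tool
from pl import *
def held(tag):
    p,W=shot("side",tag);o=bot.get_obs();e=o["eef_pos"]
    b=p.mean(-1);k=(np.hypot(W[...,0]-e[0],W[...,1]-e[1])<.02)&(W[...,2]>e[2]-.07)&(W[...,2]<e[2]+.02)&(b>45)
    print("held z rel TCP mm",((np.percentile(W[k][:,2],[1,99])-e[2])*1000).round(1),"n",k.sum(),"eef",(e*1000).round(1),"w",o["grip_width"],"rpy",R.from_quat(o["tool_rot"]).as_euler('xyz',degrees=True).round(2))
E
python3 - <<'E'
from held import *
held("side4")
plan([(F(-5,25,60),D,0,4),(F(-5,25,49.5),D,0,4)])
E
```

```text
held z rel TCP mm [-37.5   8.7] n 668 eef [509.1 200.9 134.9] w 0.030971317545311648 rpy [-1.7997e+02  2.0000e-02  9.3420e+01]
[[[0.002,0.001,0.094],[0,0,-0.0001],0],[[0.002,0.001,0.093],[-0.0001,0,-0.0001],0],[[0.002,0,0.094],[0,0.0001,-0.0001],0],[[0.003,0.001,0.093],[-0.0001,0,-0.0001],0],[[0,0,0.013],[0,0,0],0],[[0,0,0.013],[0,0,0],0],[[0,0,0.013],[0,0,0],0],[[0,0,0.014],[0,0,0],0]]
```

Call:
apply_moves(
  steps=[
    [[0.002, 0.001, 0.094], [0, 0, 0], 0],
    [[0.002, 0.001, 0.093], [0, 0, 0], 0],
    [[0.002, 0, 0.094], [0, 0, 0], 0],
    [[0.003, 0.001, 0.093], [0, 0, 0], 0],
    [[0, 0, 0.013], [0, 0, 0], 0],
    [[0, 0, 0.013], [0, 0, 0], 0],
    [[0, 0, 0.013], [0, 0, 0], 0],
    [[0, 0, 0.014], [0, 0, 0], 0],
  ],
)

```text
clock: 22.6
eef_pos: [0.511, 0.2038, 0.0506]
tool_rot: [0.685, 0.728, 0.001, 0.001]
ft_force: [1.1, 0.1, -0.5]
grip_width: 0.0313
grasp_force: 59.7
```

Call:
apply_moves(
  steps=[
    [[0, 0, 0.0], [0, 0, 0], 0],
    [[0, 0, 0], [0, 0, 0], 0],
    [[0, 0, 0], [0, 0, 0], 0.45],
    [[0, 0, 0], [0, 0, 0], 0.45],
    [[0, 0, 0], [0, 0, 0], 0.45],
    [[0, 0, -0.113], [0, 0, 0], 0.55],
    [[0, 0, -0.112], [0, 0, 0], 0.55],
    [[0, 0, -0.113], [0, 0, 0], 0.55],
  ],
)

```text
clock: 23.27
eef_pos: [0.5095, 0.2036, 0.1177]
tool_rot: [0.685, 0.728, -0.0, -0.0]
ft_force: [-0.1, 0.0, -0.6]
grip_width: 0.0471
grasp_force: 0.0
```

Run:
```python
from pl import *
from m import stubs
p,W=shot("top","top7")
for o in stubs(p,W):
  if 50<o[1]<200:print(*o[:6])
o=bot.get_obs();o["eef_pos"]=np.array(F(-5,25,117))/1000;o["tool_rot"]=D.as_quat();print(o["grip_width"])
q=[564.2,-198.2];Q=down(107.6)
plan([(F(-5,20,135),D,.55,1),(q+[125],Q,.55,16),(q+[110],Q,.55,1),(None,None,.55,6)],o)
```

```text
[ 82. 114.] 127 [853.5 460.2] [181.5   3.3] 33.6 52.3
[333. 168.] 166 [741.1 -80.6] [58.8 34.1] 82.9 47.6
[321. 215.] 127 [632.1 -55.5] [31.7 33.3] 79.3 47.5
[373. 217.] 150 [ 630.4 -163.6] [32.9 33. ] 32.2 47.4
[390. 248.] 144 [ 564.1 -198.3] [32.4 33.2] 18.6 47.8
[343. 255.] 126 [ 550.  -100.9] [31.7 32.7] 81.4 48.1
[427. 261.] 154 [ 538.5 -272.5] [32.5 32.9] 63.9 47.8
0.04697156290767039
[[[-0.025,0,-0.09],[0,0,0],0.55],[[-0.125,0.009,0.003],[0,0,-0.0049],0.55],[[-0.125,0.008,0.003],[0,0,-0.0049],0.55],[[-0.125,0.006,0.003],[0,0,-0.0049],0.55],[[-0.125,0.004,0.003],[0,0,-0.0049],0.55],[[-0.125,0.002,0.003],[0,0,-0.0049],0.55],[[-0.125,0,0.003],[0,0,-0.0049],0.55],[[-0.125,-0.002,0.003],[0,0,-0.0049],0.55]]
[[[-0.125,-0.004,0.003],[0,0,-0.0049],0.55],[[-0.124,-0.006,0.003],[0,0,-0.0049],0.55],[[-0.124,-0.008,0.003],[0,0,-0.0049],0.55],[[-0.124,-0.01,0.003],[0,0,-0.0049],0.55],[[-0.124,-0.012,0.003],[0,0,-0.0049],0.55],[[-0.124,-0.014,0.004],[0,0,-0.0049],0.55],[[-0.124,-0.016,0.003],[0,0,-0.0049],0.55],[[-0.124,-0.017,0.004],[0,0,-0.0049],0.55]]
[[[-0.123,-0.019,0.003],[0,0,-0.0048],0.55],[[0,0,0.075],[0,0,0],0.55],[[0,0,0],[0,0,0],0.55],[[0,0,0],[0,0,0],0.55],[[0,0,0],[0,0,0],0.55],[[0,0,0],[0,0,0],0.55],[[0,0,0],[0,0,0],0.55],[[0,0,0],[0,0,0],0.55]]
```

Call:
apply_moves(
  steps=[
    [[-0.025, 0, -0.09], [0, 0, 0], 0.55],
    [[-0.125, 0.009, 0.003], [0, 0, -0.0049], 0.55],
    [[-0.125, 0.008, 0.003], [0, 0, -0.0049], 0.55],
    [[-0.125, 0.006, 0.003], [0, 0, -0.0049], 0.55],
    [[-0.125, 0.004, 0.003], [0, 0, -0.0049], 0.55],
    [[-0.125, 0.002, 0.003], [0, 0, -0.0049], 0.55],
    [[-0.125, 0, 0.003], [0, 0, -0.0049], 0.55],
    [[-0.125, -0.002, 0.003], [0, 0, -0.0049], 0.55],
  ],
)

```text
clock: 23.98
eef_pos: [0.5345, 0.0241, 0.1312]
tool_rot: [0.645, 0.764, 0.0, 0.0]
ft_force: [-0.4, 0.4, 0.5]
grip_width: 0.0466
grasp_force: 0.0
```

Call:
apply_moves(
  steps=[
    [[-0.125, -0.004, 0.003], [0, 0, -0.0049], 0.55],
    [[-0.124, -0.006, 0.003], [0, 0, -0.0049], 0.55],
    [[-0.124, -0.008, 0.003], [0, 0, -0.0049], 0.55],
    [[-0.124, -0.01, 0.003], [0, 0, -0.0049], 0.55],
    [[-0.124, -0.012, 0.003], [0, 0, -0.0049], 0.55],
    [[-0.124, -0.014, 0.004], [0, 0, -0.0049], 0.55],
    [[-0.124, -0.016, 0.003], [0, 0, -0.0049], 0.55],
    [[-0.124, -0.017, 0.004], [0, 0, -0.0049], 0.55],
  ],
)

```text
clock: 24.65
eef_pos: [0.5612, -0.1736, 0.1258]
tool_rot: [0.597, 0.803, 0.0, 0.0]
ft_force: [1.3, -0.5, -0.2]
grip_width: 0.0468
grasp_force: 0.0
```

Call:
apply_moves(
  steps=[
    [[-0.123, -0.019, 0.003], [0, 0, -0.0048], 0.55],
    [[0, 0, 0.075], [0, 0, 0], 0.55],
    [[0, 0, 0], [0, 0, 0], 0.55],
    [[0, 0, 0], [0, 0, 0], 0.55],
    [[0, 0, 0], [0, 0, 0], 0.55],
    [[0, 0, 0], [0, 0, 0], 0.55],
    [[0, 0, 0], [0, 0, 0], 0.55],
    [[0, 0, 0], [0, 0, 0], 0.55],
  ],
)

```text
clock: 25.32
eef_pos: [0.565, -0.1965, 0.1108]
tool_rot: [0.59, 0.807, 0.0, 0.001]
ft_force: [0.6, -0.2, 0.7]
grip_width: 0.0469
grasp_force: 0.0
```

Run:
```python
from pl import *
from m import stubs
for n in("top","side"):
  p,W=shot(n,n+"8")
  for o in stubs(p,W):
    if 50<o[1]<200 and n=="top":print(*o[:5])
k=(np.abs(W[...,0]-.564)<.04)&(np.abs(W[...,1]+.198)<.04)&(W[...,2]>.01)&(W[...,2]<.055);print(k.sum(),np.nanmean(W[k],0))
o=bot.get_obs();print(o["eef_pos"],R.from_quat(o["tool_rot"]).as_euler('xyz',degrees=True))
q=[564.2,-198.2];Q=down(107.8)
plan([(q+[37],Q,.55,6),(None,None,.55,1),(None,None,0,4),(q+[120],Q,0,4),(F(-5,-25,135),D,0,14),(None,None,0,3)])
```

```text
[ 82. 114.] 129 [851.6 459.9] [181.2   3.1] 34.1
[429. 139.] 63 [ 805.9 -284.5] [32.7 14.9] 10.4
[333. 168.] 167 [740.9 -79.2] [58.6 33. ] 77.6
[321. 215.] 129 [632.  -55.5] [31.7 32.8] 79.0
[373. 217.] 149 [ 630.6 -163.5] [33.1 33.4] 30.5
[343. 255.] 125 [ 550. -101.] [31.9 32.6] 81.2
[189. 270.] 66 [516.7 210.2] [20.4 34.6] 39.0
[170. 274.] 143 [506. 251.] [31.5 31.7] 7.0
[197. 275.] 57 [504.2 194.4] [21.2 42.2] 51.3
311 [ 0.56326946 -0.1925354   0.03177932]
[ 0.56485103 -0.19667223  0.1105831 ] [1.79964986e+02 2.58236192e-02 1.07619982e+02]
[[[-0.001,-0.001,0.061],[0,0,-0.0002],0.55],[[-0.001,-0.001,0.061],[0,0,-0.0002],0.55],[[-0.001,-0.001,0.061],[0,0,-0.0002],0.55],[[-0.001,-0.001,0.062],[0.0001,0,-0.0001],0.55],[[-0.001,-0.001,0.061],[0,0.0001,-0.0002],0.55],[[-0.001,-0.001,0.062],[0.0001,0,-0.0001],0.55],[[0,0,0],[0,0,0],0.55],[[0,0,0],[0,0,0],0]]
[[[0,0,0],[0,0,0],0],[[0,0,0],[0,0,0],0],[[0,0,0],[0,0,0],0],[[0,0,-0.104],[0,0,0],0],[[0,0,-0.104],[0,0,0],0],[[0,0,-0.104],[0,0,0],0],[[0,0,-0.103],[0,0,0],0],[[0.125,0.021,-0.005],[0,0,0.0057],0]]
[[[0.125,0.019,-0.005],[0,0,0.0057],0],[[0.126,0.016,-0.005],[0,0,0.0057],0],[[0.126,0.014,-0.005],[0,0,0.0057],0],[[0.126,0.012,-0.006],[0,0,0.0057],0],[[0.126,0.009,-0.005],[0,0,0.0057],0],[[0.126,0.007,-0.006],[0,0,0.0057],0],[[0.127,0.005,-0.005],[0,0,0.0056],0],[[0.127,0.003,-0.006],[0,0,0.0057],0]]
[[[0.127,0,-0.005],[0,0,0.0056],0],[[0.127,-0.002,-0.006],[0,0,0.0057],0],[[0.126,-0.004,-0.005],[0,0,0.0056],0],[[0.126,-0.006,-0.006],[0,0,0.0057],0],[[0.127,-0.008,-0.005],[0,0,0.0056],0],[[0,0,0],[0,0,0],0],[[0,0,0],[0,0,0],0],[[0,0,0],[0,0,0],0]]
```

Call:
apply_moves(
  steps=[
    [[-0.001, -0.001, 0.061], [0, 0, 0], 0.55],
    [[-0.001, -0.001, 0.061], [0, 0, 0], 0.55],
    [[-0.001, -0.001, 0.061], [0, 0, 0], 0.55],
    [[-0.001, -0.001, 0.062], [0, 0, 0], 0.55],
    [[-0.001, -0.001, 0.061], [0, 0, 0], 0.55],
    [[-0.001, -0.001, 0.062], [0, 0, 0], 0.55],
    [[0, 0, 0], [0, 0, 0], 0.55],
    [[0, 0, 0], [0, 0, 0], 0],
  ],
)

```text
clock: 26.08
eef_pos: [0.5632, -0.1983, 0.036]
tool_rot: [0.591, 0.807, -0.0, -0.001]
ft_force: [0.6, 0.4, 0.5]
grip_width: 0.0363
grasp_force: 0.0
```

Call:
apply_moves(
  steps=[
    [[0, 0, 0], [0, 0, 0], 0],
    [[0, 0, 0], [0, 0, 0], 0],
    [[0, 0, 0], [0, 0, 0], 0],
    [[0, 0, -0.104], [0, 0, 0], 0],
    [[0, 0, -0.104], [0, 0, 0], 0],
    [[0, 0, -0.104], [0, 0, 0], 0],
    [[0, 0, -0.103], [0, 0, 0], 0],
    [[0.125, 0.021, -0.005], [0, 0, 0.0057], 0],
  ],
)

```text
clock: 26.75
eef_pos: [0.5641, -0.1778, 0.126]
tool_rot: [0.6, 0.8, 0.001, 0.006]
ft_force: [1.2, 0.0, -1.6]
grip_width: 0.0311
grasp_force: 60.6
```

Call:
apply_moves(
  steps=[
    [[0.125, 0.019, -0.005], [0, 0, 0.0057], 0],
    [[0.126, 0.016, -0.005], [0, 0, 0.0057], 0],
    [[0.126, 0.014, -0.005], [0, 0, 0.0057], 0],
    [[0.126, 0.012, -0.006], [0, 0, 0.0057], 0],
    [[0.126, 0.009, -0.005], [0, 0, 0.0057], 0],
    [[0.126, 0.007, -0.006], [0, 0, 0.0057], 0],
    [[0.127, 0.005, -0.005], [0, 0, 0.0056], 0],
    [[0.127, 0.003, -0.006], [0, 0, 0.0057], 0],
  ],
)

```text
clock: 27.42
eef_pos: [0.5314, 0.0284, 0.1298]
tool_rot: [0.654, 0.756, 0.0, 0.0]
ft_force: [0.6, 0.5, -1.1]
grip_width: 0.0312
grasp_force: 60.7
```

Call:
apply_moves(
  steps=[
    [[0.127, 0, -0.005], [0, 0, 0.0056], 0],
    [[0.127, -0.002, -0.006], [0, 0, 0.0057], 0],
    [[0.126, -0.004, -0.005], [0, 0, 0.0056], 0],
    [[0.126, -0.006, -0.006], [0, 0, 0.0057], 0],
    [[0.127, -0.008, -0.005], [0, 0, 0.0056], 0],
    [[0, 0, 0], [0, 0, 0], 0],
    [[0, 0, 0], [0, 0, 0], 0],
    [[0, 0, 0], [0, 0, 0], 0],
  ],
)

```text
clock: 28.08
eef_pos: [0.5136, 0.1525, 0.1348]
tool_rot: [0.686, 0.727, 0.0, 0.0]
ft_force: [0.3, 0.3, -1.2]
grip_width: 0.0307
grasp_force: 60.7
```

Run:
```python
from held import *
held("side9")
plan([(F(-5,-25,60),D,0,4),(F(-5,-25,49.5),D,0,4)])
```

```text
held z rel TCP mm [-36.4   9.7] n 602 eef [513.7 152.  134.7] w 0.031166308580237605 rpy [1.7998e+02 2.0000e-02 9.3250e+01]
[[[0.001,-0.001,0.093],[0,0,-0.0003],0],[[0.001,-0.002,0.094],[0,0,-0.0004],0],[[0.001,-0.001,0.093],[0,0.0001,-0.0003],0],[[0.001,-0.002,0.094],[0.0001,0,-0.0004],0],[[0,0,0.013],[0,0,0],0],[[0,0,0.013],[0,0,0],0],[[0,0,0.013],[0,0,0],0],[[0,0,0.013],[0,0,0],0]]
```

Call:
apply_moves(
  steps=[
    [[0.001, -0.001, 0.093], [0, 0, -0.0003], 0],
    [[0.001, -0.002, 0.094], [0, 0, -0.0004], 0],
    [[0.001, -0.001, 0.093], [0, 0, -0.0003], 0],
    [[0.001, -0.002, 0.094], [0, 0, -0.0004], 0],
    [[0, 0, 0.013], [0, 0, 0], 0],
    [[0, 0, 0.013], [0, 0, 0], 0],
    [[0, 0, 0.013], [0, 0, 0], 0],
    [[0, 0, 0.013], [0, 0, 0], 0],
  ],
)

```text
clock: 28.8
eef_pos: [0.5135, 0.1532, 0.0504]
tool_rot: [0.685, 0.728, 0.001, 0.001]
ft_force: [0.8, -0.2, -0.7]
grip_width: 0.0309
grasp_force: 60.7
```

Call:
apply_moves(
  steps=[
    [[0, 0, 0.0], [0, 0, 0], 0],
    [[0, 0, 0], [0, 0, 0], 0],
    [[0, 0, 0], [0, 0, 0], 0.45],
    [[0, 0, 0], [0, 0, 0], 0.45],
    [[0, 0, 0], [0, 0, 0], 0.45],
    [[0, 0, -0.113], [0, 0, 0], 0.55],
    [[0, 0, -0.112], [0, 0, 0], 0.55],
    [[0, 0, -0.113], [0, 0, 0], 0.55],
  ],
)

```text
clock: 29.47
eef_pos: [0.5119, 0.1533, 0.1174]
tool_rot: [0.685, 0.729, -0.001, -0.0]
ft_force: [1.2, 0.8, 0.1]
grip_width: 0.0471
grasp_force: 0.0
```

Run:
```python
from pl import *
from m import stubs
p,W=shot("top","top10")
for o in stubs(p,W):
  if 40<o[1]<200:print(*o[:6])
o=bot.get_obs();o["eef_pos"]=np.array(F(-5,-25,117))/1000;o["tool_rot"]=D.as_quat();print(o["grip_width"])
q=[630.4,-163.6];Q=down(121.7)
plan([(F(-5,-30,135),D,.55,1),(q+[125],Q,.55,14),(q+[110],Q,.55,1),(None,None,.55,8)],o)
```

```text
[ 82. 114.] 129 [852.5 459.5] [180.2   3.4] 33.4 51.8
[333. 168.] 169 [741.4 -79.9] [58.7 33.6] 80.9 47.5
[321. 215.] 128 [632.1 -55.5] [31.6 33.2] 79.3 47.1
[373. 217.] 155 [ 630.3 -163.9] [32.5 33.3] 30.7 47.7
[343. 255.] 125 [ 550.1 -101.1] [32.2 32.6] 81.4 47.9
[427. 261.] 160 [ 538.5 -272.7] [32.7 32.8] 65.2 47.6
[225. 273.] 41 [510.4 139.1] [13.4 34.6] 65.2 54.3
[105. 289.] 132 [475.2 379.4] [35.5 16. ] 86.5 45.8
[454. 330.] 52 [ 401.2 -321.5] [29.6  1.8] 4.2 51.0
[468. 329.] 51 [ 402.5 -350.7] [23.8  2.2] 2.9 51.7
0.047034926306988044
[[[-0.025,0,-0.09],[0,0,0],0.55],[[-0.114,0.035,0.004],[0,0,-0.0112],0.55],[[-0.115,0.031,0.004],[0,0,-0.0112],0.55],[[-0.116,0.027,0.003],[0,0,-0.0112],0.55],[[-0.117,0.023,0.004],[0,0,-0.0112],0.55],[[-0.117,0.019,0.003],[0,0,-0.0112],0.55],[[-0.118,0.015,0.004],[0,0,-0.0112],0.55],[[-0.118,0.011,0.003],[0,0,-0.0112],0.55]]
[[[-0.119,0.006,0.004],[0,0,-0.0112],0.55],[[-0.119,0.002,0.003],[0,0,-0.0112],0.55],[[-0.119,-0.002,0.004],[0,0,-0.0112],0.55],[[-0.118,-0.006,0.003],[0,0,-0.0112],0.55],[[-0.118,-0.01,0.004],[0,0,-0.0112],0.55],[[-0.118,-0.015,0.003],[0,0,-0.0111],0.55],[[-0.117,-0.018,0.004],[0,0,-0.0112],0.55],[[0,0,0.075],[0,0,0],0.55]]
[[[0,0,0],[0,0,0],0.55],[[0,0,0],[0,0,0],0.55],[[0,0,0],[0,0,0],0.55],[[0,0,0],[0,0,0],0.55],[[0,0,0],[0,0,0],0.55],[[0,0,0],[0,0,0],0.55],[[0,0,0],[0,0,0],0.55],[[0,0,0],[0,0,0],0.55]]
```

Call:
apply_moves(
  steps=[
    [[-0.025, 0, -0.09], [0, 0, 0], 0.55],
    [[-0.114, 0.035, 0.004], [0, 0, -0.0112], 0.55],
    [[-0.115, 0.031, 0.004], [0, 0, -0.0112], 0.55],
    [[-0.116, 0.027, 0.003], [0, 0, -0.0112], 0.55],
    [[-0.117, 0.023, 0.004], [0, 0, -0.0112], 0.55],
    [[-0.117, 0.019, 0.003], [0, 0, -0.0112], 0.55],
    [[-0.118, 0.015, 0.004], [0, 0, -0.0112], 0.55],
    [[-0.118, 0.011, 0.003], [0, 0, -0.0112], 0.55],
  ],
)

```text
clock: 30.18
eef_pos: [0.572, -0.0085, 0.13]
tool_rot: [0.59, 0.808, 0.0, 0.0]
ft_force: [0.7, -0.1, 0.9]
grip_width: 0.0468
grasp_force: 0.0
```

Call:
apply_moves(
  steps=[
    [[-0.119, 0.006, 0.004], [0, 0, -0.0112], 0.55],
    [[-0.119, 0.002, 0.003], [0, 0, -0.0112], 0.55],
    [[-0.119, -0.002, 0.004], [0, 0, -0.0112], 0.55],
    [[-0.118, -0.006, 0.003], [0, 0, -0.0112], 0.55],
    [[-0.118, -0.01, 0.004], [0, 0, -0.0112], 0.55],
    [[-0.118, -0.015, 0.003], [0, 0, -0.0111], 0.55],
    [[-0.117, -0.018, 0.004], [0, 0, -0.0112], 0.55],
    [[0, 0, 0.075], [0, 0, 0], 0.55],
  ],
)

```text
clock: 30.85
eef_pos: [0.6339, -0.1679, 0.1128]
tool_rot: [0.488, 0.873, 0.0, 0.004]
ft_force: [0.8, -0.9, 0.8]
grip_width: 0.0471
grasp_force: 0.0
```

Call:
apply_moves(
  steps=[
    [[0, 0, 0], [0, 0, 0], 0.55],
    [[0, 0, 0], [0, 0, 0], 0.55],
    [[0, 0, 0], [0, 0, 0], 0.55],
    [[0, 0, 0], [0, 0, 0], 0.55],
    [[0, 0, 0], [0, 0, 0], 0.55],
    [[0, 0, 0], [0, 0, 0], 0.55],
    [[0, 0, 0], [0, 0, 0], 0.55],
    [[0, 0, 0], [0, 0, 0], 0.55],
  ],
)

```text
clock: 31.52
eef_pos: [0.6306, -0.1626, 0.1103]
tool_rot: [0.487, 0.874, 0.0, 0.0]
ft_force: [-0.2, -0.5, -0.1]
grip_width: 0.0467
grasp_force: 0.0
```

Run:
```python
from pl import *
from m import stubs
p,W=shot("top","top11")
for o in stubs(p,W):
  if 40<o[1]<200:print(*o[:5])
p,W=shot("side","side11")
k=(np.abs(W[...,0]-.630)<.04)&(np.abs(W[...,1]+.164)<.04)&(W[...,2]>.01)&(W[...,2]<.055);print(k.sum(),np.nanmean(W[k],0))
o=bot.get_obs();print(o["eef_pos"],R.from_quat(o["tool_rot"]).as_euler('xyz',degrees=True))
q=[630.4,-163.6];Q=down(121.6)
plan([(q+[37],Q,.55,6),(None,None,.55,1),(None,None,0,4),(q+[120],Q,0,4),(F(-5,-75,135),D,0,13),(None,None,0,4)])
```

```text
[72. 98.] 71 [880.8 478.9] [109.8   1.2] 34.4
[ 95. 134.] 58 [804.  426.2] [60.1  3.1] 31.7
[333. 168.] 171 [741.2 -79.6] [58.  32.7] 80.7
[321. 215.] 128 [631.8 -55.4] [31.8 32.7] 79.0
[188. 270.] 61 [517.9 211.3] [18.2 37.7] 49.2
[197. 275.] 62 [503.3 195.9] [23.4 44.5] 49.4
[218. 271.] 108 [513.1 153.1] [31.9 32.5] 4.0
[169. 274.] 135 [506.4 251.3] [30.5 31.8] 2.6
[454. 330.] 53 [ 401.2 -321.1] [29.6  2. ] 2.6
[468. 329.] 50 [ 402.5 -350.5] [23.8  1.8] 1.9
337 [ 0.62912727 -0.15860579  0.03197153]
[ 0.63046889 -0.16276703  0.11006871] [1.79993264e+02 8.06411238e-03 1.21751569e+02]
[[[-0.001,0,0.061],[0,0,0.0001],0.55],[[0,-0.001,0.061],[0,0,0.0001],0.55],[[-0.001,0,0.061],[0,0,0.0002],0.55],[[0,-0.001,0.061],[0,0,0.0001],0.55],[[-0.001,0,0.061],[0,0,0.0002],0.55],[[0,-0.001,0.06],[0,0,0.0001],0.55],[[0,0,0],[0,0,0],0.55],[[0,0,0],[0,0,0],0]]
[[[0,0,0],[0,0,0],0],[[0,0,0],[0,0,0],0],[[0,0,0],[0,0,0],0],[[0,0,-0.104],[0,0,0],0],[[0,0,-0.104],[0,0,0],0],[[0,0,-0.103],[0,0,0],0],[[0,0.001,-0.104],[0,0,0],0],[[0.11,0.016,-0.006],[0,0,0.012],0]]
[[[0.111,0.012,-0.006],[0,0,0.012],0],[[0.111,0.008,-0.006],[0,0,0.012],0],[[0.112,0.003,-0.006],[0,0,0.012],0],[[0.112,-0.001,-0.006],[0,0,0.012],0],[[0.111,-0.005,-0.006],[0,0,0.012],0],[[0.111,-0.009,-0.006],[0,0,0.012],0],[[0.111,-0.013,-0.005],[0,0,0.012],0],[[0.11,-0.017,-0.006],[0,0,0.012],0]]
[[[0.109,-0.022,-0.005],[0,0,0.012],0],[[0.109,-0.026,-0.006],[0,0,0.0121],0],[[0.108,-0.03,-0.005],[0,0,0.012],0],[[0.106,-0.033,-0.006],[0.0001,0,0.0121],0],[[0,0,0],[0,0,0],0],[[0,0,0],[0,0,0],0],[[0,0,0],[0,0,0],0],[[0,0,0],[0,0,0],0]]
```

Call:
apply_moves(
  steps=[
    [[-0.001, 0, 0.061], [0, 0, 0], 0.55],
    [[0, -0.001, 0.061], [0, 0, 0], 0.55],
    [[-0.001, 0, 0.061], [0, 0, 0], 0.55],
    [[0, -0.001, 0.061], [0, 0, 0], 0.55],
    [[-0.001, 0, 0.061], [0, 0, 0], 0.55],
    [[0, -0.001, 0.06], [0, 0, 0], 0.55],
    [[0, 0, 0], [0, 0, 0], 0.55],
    [[0, 0, 0], [0, 0, 0], 0],
  ],
)

```text
clock: 32.28
eef_pos: [0.6295, -0.1635, 0.0358]
tool_rot: [0.487, 0.874, -0.0, -0.001]
ft_force: [0.7, 0.1, -0.0]
grip_width: 0.0361
grasp_force: 0.0
```

Call:
apply_moves(
  steps=[
    [[0, 0, 0], [0, 0, 0], 0],
    [[0, 0, 0], [0, 0, 0], 0],
    [[0, 0, 0], [0, 0, 0], 0],
    [[0, 0, -0.104], [0, 0, 0], 0],
    [[0, 0, -0.104], [0, 0, 0], 0],
    [[0, 0, -0.103], [0, 0, 0], 0],
    [[0, 0.001, -0.104], [0, 0, 0], 0],
    [[0.11, 0.016, -0.006], [0, 0, 0.012], 0],
  ],
)

```text
clock: 32.95
eef_pos: [0.6259, -0.1469, 0.1269]
tool_rot: [0.505, 0.863, 0.001, 0.006]
ft_force: [1.7, -0.6, 0.2]
grip_width: 0.0311
grasp_force: 61.3
```

Call:
apply_moves(
  steps=[
    [[0.111, 0.012, -0.006], [0, 0, 0.012], 0],
    [[0.111, 0.008, -0.006], [0, 0, 0.012], 0],
    [[0.112, 0.003, -0.006], [0, 0, 0.012], 0],
    [[0.112, -0.001, -0.006], [0, 0, 0.012], 0],
    [[0.111, -0.005, -0.006], [0, 0, 0.012], 0],
    [[0.111, -0.009, -0.006], [0, 0, 0.012], 0],
    [[0.111, -0.013, -0.005], [0, 0, 0.012], 0],
    [[0.11, -0.017, -0.006], [0, 0, 0.012], 0],
  ],
)

```text
clock: 33.62
eef_pos: [0.5503, 0.0215, 0.1313]
tool_rot: [0.628, 0.778, 0.0, 0.001]
ft_force: [1.2, 0.2, -0.4]
grip_width: 0.0311
grasp_force: 61.4
```

Call:
apply_moves(
  steps=[
    [[0.109, -0.022, -0.005], [0, 0, 0.012], 0],
    [[0.109, -0.026, -0.006], [0, 0, 0.0121], 0],
    [[0.108, -0.03, -0.005], [0, 0, 0.012], 0],
    [[0.106, -0.033, -0.006], [0, 0, 0.0121], 0],
    [[0, 0, 0], [0, 0, 0], 0],
    [[0, 0, 0], [0, 0, 0], 0],
    [[0, 0, 0], [0, 0, 0], 0],
    [[0, 0, 0], [0, 0, 0], 0],
  ],
)

```text
clock: 34.28
eef_pos: [0.5155, 0.1018, 0.1352]
tool_rot: [0.685, 0.729, 0.0, 0.0]
ft_force: [-0.6, 0.0, -0.5]
grip_width: 0.0308
grasp_force: 61.4
```

Run:
```python
from held import *
held("side12")
plan([(F(-5,-75,60),D,0,4),(F(-5,-75,49.5),D,0,4)])
```

```text
held z rel TCP mm [-36.2   9.9] n 559 eef [515.4 101.7 135. ] w 0.03094877984276515 rpy [1.7997e+02 1.0000e-02 9.3560e+01]
[[[0.001,0,0.094],[0,0,0.0001],0],[[0.002,0,0.094],[0.0001,0,0.0001],0],[[0.001,0,0.094],[0,0,0.0001],0],[[0.002,0.001,0.093],[0.0001,0.0001,0],0],[[0,0,0.013],[0,0,0],0],[[0,0,0.013],[0,0,0],0],[[0,0,0.013],[0,0,0],0],[[0,0,0.014],[0,0,0],0]]
```

Call:
apply_moves(
  steps=[
    [[0.001, 0, 0.094], [0, 0, 0], 0],
    [[0.002, 0, 0.094], [0, 0, 0], 0],
    [[0.001, 0, 0.094], [0, 0, 0], 0],
    [[0.002, 0.001, 0.093], [0, 0, 0], 0],
    [[0, 0, 0.013], [0, 0, 0], 0],
    [[0, 0, 0.013], [0, 0, 0], 0],
    [[0, 0, 0.013], [0, 0, 0], 0],
    [[0, 0, 0.014], [0, 0, 0], 0],
  ],
)

```text
clock: 35.0
eef_pos: [0.5163, 0.1036, 0.0503]
tool_rot: [0.685, 0.729, 0.001, 0.001]
ft_force: [-0.2, -0.7, -1.0]
grip_width: 0.031
grasp_force: 61.4
```

Call:
apply_moves(
  steps=[
    [[0, 0, 0.0], [0, 0, 0], 0],
    [[0, 0, 0], [0, 0, 0], 0],
    [[0, 0, 0], [0, 0, 0], 0.45],
    [[0, 0, 0], [0, 0, 0], 0.45],
    [[0, 0, 0], [0, 0, 0], 0.45],
    [[0, 0, -0.113], [0, 0, 0], 0.55],
    [[0, 0, -0.112], [0, 0, 0], 0.55],
    [[0, 0, -0.113], [0, 0, 0], 0.55],
  ],
)

```text
clock: 35.67
eef_pos: [0.5147, 0.1036, 0.1175]
tool_rot: [0.684, 0.729, -0.0, -0.0]
ft_force: [0.2, 0.7, 0.1]
grip_width: 0.047
grasp_force: 0.0
```

Run:
```python
from pl import *
o=bot.get_obs();o["eef_pos"]=np.array(F(-5,-75,117))/1000;o["tool_rot"]=D.as_quat();print(o["grip_width"])
print(lev(1.7,0,0))
plan([(F(-5,-75,165),D,.3,2),(lev(1.7,-48,165),D,0,13),(None,None,0,1)],o)
```

```text
0.046996142101478074
[np.float64(478.42606482061615), np.float64(398.40878182888264), 0]
[[[0,0,-0.12],[0,0,0],0.3],[[0,0,-0.12],[0,0,0],0.3],[[0.112,0.011,0],[0,0,0],0],[[0.112,0.011,0],[0,0,0],0],[[0.112,0.011,0],[0,0,0],0],[[0.112,0.011,0],[0,0,0],0],[[0.112,0.011,0],[0,0,0],0],[[0.112,0.011,0],[0,0,0],0]]
[[[0.112,0.011,0],[0,0,0],0],[[0.112,0.011,0],[0,0,0],0],[[0.112,0.011,0],[0,0,0],0],[[0.112,0.011,0],[0,0,0],0],[[0.112,0.011,0],[0,0,0],0],[[0.112,0.011,0],[0,0,0],0],[[0.112,0.011,0],[0,0,0],0],[[0,0,0],[0,0,0],0]]
```

Call:
apply_moves(
  steps=[
    [[0, 0, -0.12], [0, 0, 0], 0.3],
    [[0, 0, -0.12], [0, 0, 0], 0.3],
    [[0.112, 0.011, 0], [0, 0, 0], 0],
    [[0.112, 0.011, 0], [0, 0, 0], 0],
    [[0.112, 0.011, 0], [0, 0, 0], 0],
    [[0.112, 0.011, 0], [0, 0, 0], 0],
    [[0.112, 0.011, 0], [0, 0, 0], 0],
    [[0.112, 0.011, 0], [0, 0, 0], 0],
  ],
)

```text
clock: 36.33
eef_pos: [0.5197, 0.2397, 0.1652]
tool_rot: [0.684, 0.729, 0.0, 0.0]
ft_force: [0.7, -0.4, -0.0]
grip_width: 0.0001
grasp_force: 0.0
```

Call:
apply_moves(
  steps=[
    [[0.112, 0.011, 0], [0, 0, 0], 0],
    [[0.112, 0.011, 0], [0, 0, 0], 0],
    [[0.112, 0.011, 0], [0, 0, 0], 0],
    [[0.112, 0.011, 0], [0, 0, 0], 0],
    [[0.112, 0.011, 0], [0, 0, 0], 0],
    [[0.112, 0.011, 0], [0, 0, 0], 0],
    [[0.112, 0.011, 0], [0, 0, 0], 0],
    [[0, 0, 0], [0, 0, 0], 0],
  ],
)

```text
clock: 37.0
eef_pos: [0.5247, 0.4003, 0.1646]
tool_rot: [0.683, 0.731, 0.001, -0.001]
ft_force: [-0.3, 0.5, -0.8]
grip_width: 0.0
grasp_force: 0.0
```

Run:
```python
from pl import *
from m import stubs
p,W=shot("top","top13")
cv2.imwrite("pics/top13c.png",cv2.resize(p[190:345,90:500,::-1],None,fx=1.9,fy=1.9,interpolation=2))
for o in stubs(p,W):
  if 40<o[1]<200:print(*o[:6])
o=bot.get_obs();print(o["eef_pos"],o["grip_width"])
w=[(lev(1.7,-48,68),D,0,5),(lev(1.7,-27,68),D,0,3)]
w+=[(lev(t,-20,68),D,0,1) for t in np.linspace(1.64,.42,15)]
w+=[(None,None,0,1)]
plan(w)
```

```text
[ 82. 114.] 128 [851.9 460. ] [180.4   3.6] 33.9 51.3
[333. 168.] 168 [741.5 -80.1] [59.1 34.6] 81.5 47.5
[321. 216.] 131 [631.8 -55.5] [31.7 32.9] 79.4 47.5
[343. 255.] 128 [ 550.2 -100.9] [32.  32.7] 80.8 47.8
[427. 261.] 156 [ 538.3 -272.4] [32.8 32.7] 66.4 46.5
[218. 271.] 107 [513.  152.9] [31.8 32.2] 3.7 54.7
[239. 267.] 41 [520.5 111.1] [19.5 33.7] 57.8 52.6
[246. 274.] 46 [508.8  94.6] [21.8 44. ] 49.5 52.5
[164. 271.] 69 [514.2 260.5] [17.5 34.9] 50.2 53.4
[188. 270.] 55 [516.5 213.9] [18.  33.5] 53.3 53.5
[197. 275.] 65 [503.1 195.9] [21.9 44.6] 48.0 52.2
[175. 276.] 73 [504.1 238. ] [14.7 35.5] 64.2 52.7
[454. 330.] 55 [ 401.2 -321.3] [29.6  2.4] 4.7 52.4
[468. 329.] 45 [ 402.5 -350.4] [23.9  2.7] 3.2 50.3
[0.52474382 0.39820483 0.16448626] 0.00018351342456983207
[[[-0.003,0.001,0.096],[0,0,0.0003],0],[[-0.003,0.001,0.097],[0,0,0.0003],0],[[-0.003,0.002,0.096],[0,0,0.0004],0],[[-0.003,0.001,0.097],[0,0,0.0003],0],[[-0.004,0.002,0.096],[0.0001,-0.0001,0.0004],0],[[0.005,-0.035,0],[0,0,0],0],[[0.004,-0.035,0],[0,0,0],0],[[0.005,-0.034,0],[0,0,0],0]]
[[[0.013,-0.06,0],[0,0,0],0],[[0.009,-0.037,0],[0,0,0],0],[[0.007,-0.037,0],[0,0,0],0],[[0.003,-0.038,0],[0,0,0],0],[[0,-0.038,0],[0,0,0],0],[[-0.004,-0.038,0],[0,0,0],0],[[-0.007,-0.037,0],[0,0,0],0],[[-0.01,-0.037,0],[0,0,0],0]]
[[[-0.013,-0.036,0],[0,0,0],0],[[-0.016,-0.034,0.001],[0,0,0],0],[[-0.019,-0.033,0],[0,0,0],0],[[-0.022,-0.031,0],[0,0,0],0],[[-0.025,-0.029,0],[0,0,0],0],[[-0.027,-0.027,0],[0,0,0],0],[[-0.029,-0.024,0],[0,0,0],0],[[0,0,0],[0,0,0],0]]
```

View pics/top13c.png

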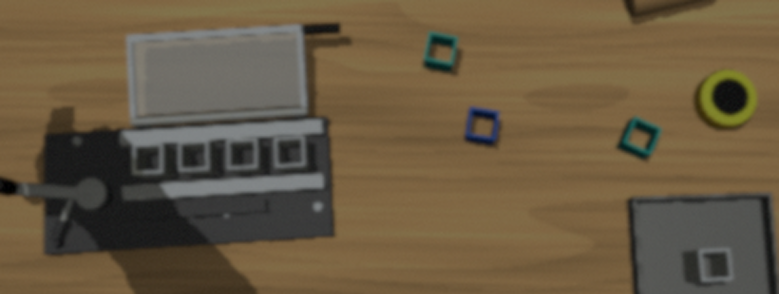

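The crop shows all four stubs standing in the slot at crop (148,159), (193,157), (242,154) and (290,152). The long stub is in the tray at (715,264), the lever is open with its knob at (8,187), and no grey stubs are left on the bench. I'll shut the lever.

Call:
apply_moves(
  steps=[
    [[-0.003, 0.001, 0.096], [0, 0, 0.0003], 0],
    [[-0.003, 0.001, 0.097], [0, 0, 0.0003], 0],
    [[-0.003, 0.002, 0.096], [0, 0, 0.0004], 0],
    [[-0.003, 0.001, 0.097], [0, 0, 0.0003], 0],
    [[-0.004, 0.002, 0.096], [0, 0, 0.0004], 0],
    [[0.005, -0.035, 0], [0, 0, 0], 0],
    [[0.004, -0.035, 0], [0, 0, 0], 0],
    [[0.005, -0.034, 0], [0, 0, 0], 0],
  ],
)

```text
clock: 37.72
eef_pos: [0.5056, 0.3944, 0.0696]
tool_rot: [0.687, 0.727, 0.0, 0.0]
ft_force: [0.1, 0.5, 0.4]
grip_width: -0.0001
grasp_force: 0.0
```

Call:
apply_moves(
  steps=[
    [[0.013, -0.06, 0], [0, 0, 0], 0],
    [[0.009, -0.037, 0], [0, 0, 0], 0],
    [[0.007, -0.037, 0], [0, 0, 0], 0],
    [[0.003, -0.038, 0], [0, 0, 0], 0],
    [[0, -0.038, 0], [0, 0, 0], 0],
    [[-0.004, -0.038, 0], [0, 0, 0], 0],
    [[-0.007, -0.037, 0], [0, 0, 0], 0],
    [[-0.01, -0.037, 0], [0, 0, 0], 0],
  ],
)

```text
clock: 38.38
eef_pos: [0.4454, 0.392, 0.0714]
tool_rot: [0.687, 0.727, 0.003, 0.004]
ft_force: [8.7, -5.4, -0.8]
grip_width: -0.0002
grasp_force: 4.3
```

Call:
apply_moves(
  steps=[
    [[-0.013, -0.036, 0], [0, 0, 0], 0],
    [[-0.016, -0.034, 0], [0, 0, 0], 0],
    [[-0.019, -0.033, 0], [0, 0, 0], 0],
    [[-0.022, -0.031, 0], [0, 0, 0], 0],
    [[-0.025, -0.029, 0], [0, 0, 0], 0],
    [[-0.027, -0.027, 0], [0, 0, 0], 0],
    [[-0.029, -0.024, 0], [0, 0, 0], 0],
    [[0, 0, 0], [0, 0, 0], 0],
  ],
)

```text
clock: 39.05
eef_pos: [0.3988, 0.3588, 0.0682]
tool_rot: [0.686, 0.727, -0.001, -0.0]
ft_force: [0.4, 0.2, -0.7]
grip_width: -0.0002
grasp_force: 0.0
```

Run:
```python
from pl import *
o=bot.get_obs();e=o["eef_pos"]*1000;print(e,o["ft_force"])
plan([(F(-60,200,180),D,0,6),(None,None,0,2)])
```

```text
[398.83712551 358.78297236  68.22549336] [ 0.39338162  0.15281211 -0.70352645]
[[[0.01,0.038,-0.093],[-0.0001,0.0001,-0.0002],0],[[0.01,0.038,-0.093],[-0.0001,0.0001,-0.0002],0],[[0.01,0.038,-0.093],[-0.0001,0.0001,-0.0002],0],[[0.011,0.038,-0.093],[-0.0001,0.0001,-0.0001],0],[[0.01,0.038,-0.094],[-0.0001,0.0001,-0.0002],0],[[0.011,0.039,-0.093],[-0.0002,0,-0.0001],0],[[0,0,0],[0,0,0],0],[[0,0,0],[0,0,0],0]]
```

Call:
apply_moves(
  steps=[
    [[0.01, 0.038, -0.093], [0, 0, 0], 0],
    [[0.01, 0.038, -0.093], [0, 0, 0], 0],
    [[0.01, 0.038, -0.093], [0, 0, 0], 0],
    [[0.011, 0.038, -0.093], [0, 0, 0], 0],
    [[0.01, 0.038, -0.094], [0, 0, 0], 0],
    [[0.011, 0.039, -0.093], [0, 0, 0], 0],
    [[0, 0, 0], [0, 0, 0], 0],
    [[0, 0, 0], [0, 0, 0], 0],
  ],
)

```text
clock: 39.72
eef_pos: [0.4464, 0.376, 0.1811]
tool_rot: [0.686, 0.727, 0.001, 0.0]
ft_force: [-1.0, 0.2, -0.7]
grip_width: 0.0001
grasp_force: 0.0
```

Run:
```python
from pl import *
p,W=shot("top","top14");shot("side","side14")
a=np.load("side14.npz")["p"][230:470,200:440];b=p[200:340,90:290]
cv2.imwrite("pics/both14.png",np.hstack([cv2.resize(a,(400,400)),cv2.resize(b,(400,400*140//200)) if 0 else cv2.resize(b,(400,400))])[:,:,::-1])
W*=1000;d=W[...,:2]-O;c,s=np.cos(np.radians(YAW)),np.sin(np.radians(YAW))
fx=d[...,0]*c+d[...,1]*s;fy=-d[...,0]*s+d[...,1]*c;Z=W[...,2]
q=(fx>105)&(fx<150)&(fy<-98)&(fy>-150)&(Z>30);print("peg",q.sum(),fx[q].mean(),np.percentile(fx[q],[5,95]),fy[q].min(),fy[q].max(),Z[q].mean(),Z[q].max())
plan([(F(60,100,180),D,.4,6),(F(127.5,-117,150),D,.4,10),(F(127.5,-117,110),D,.4,3),(None,None,.4,5)])
```

```text
peg 97 127.99859612188963 [122.90048104 133.68337668] -131.9813936867257 -98.78480888791248 53.688602836940326 58.10386926756487
[[[-0.084,0.1,-0.001],[-0.0001,0.0001,-0.0002],0.4],[[-0.084,0.099,-0.001],[-0.0001,0.0001,-0.0002],0.4],[[-0.084,0.099,-0.001],[-0.0001,0.0001,-0.0002],0.4],[[-0.084,0.099,-0.001],[-0.0001,0,-0.0001],0.4],[[-0.084,0.1,-0.001],[-0.0001,0.0001,-0.0002],0.4],[[-0.083,0.099,0],[-0.0001,0,-0.0001],0.4],[[-0.109,0.034,0.015],[0,0,0],0.4],[[-0.108,0.034,0.015],[0,0,0],0.4]]
[[[-0.109,0.034,0.015],[0,0,0],0.4],[[-0.108,0.034,0.015],[0,0,0],0.4],[[-0.109,0.034,0.015],[0,0,0],0.4],[[-0.108,0.034,0.015],[0,0,0],0.4],[[-0.109,0.033,0.015],[0,0,0],0.4],[[-0.108,0.034,0.015],[0,0,0],0.4],[[-0.109,0.033,0.015],[0,0,0],0.4],[[-0.108,0.034,0.015],[0,0,0],0.4]]
[[[0,0,0.067],[0,0,0],0.4],[[0,0,0.066],[0,0,0],0.4],[[0,0,0.067],[0,0,0],0.4],[[0,0,0],[0,0,0],0.4],[[0,0,0],[0,0,0],0.4],[[0,0,0],[0,0,0],0.4],[[0,0,0],[0,0,0],0.4],[[0,0,0],[0,0,0],0.4]]
```

View pics/both14.png

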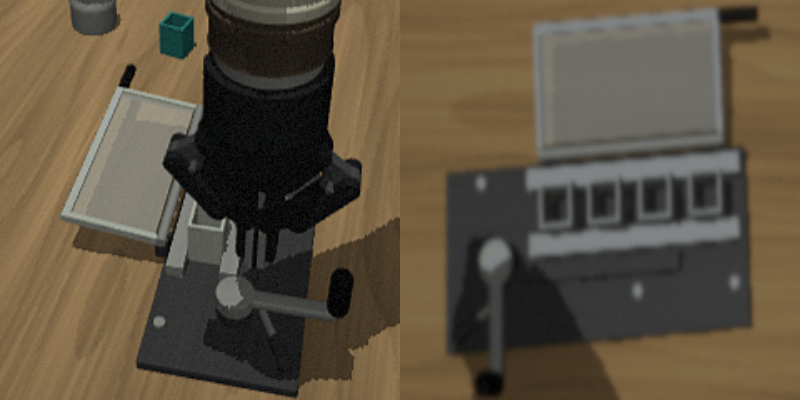

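The composite shows the lever shut, with its knob toward fixture -x at right-panel (488,382). The four stubs sit between jaw and fence at (555,205), (603,200), (655,197) and (705,192). The guard peg is at right-panel (740,15). I'll move to the peg.

Call:
apply_moves(
  steps=[
    [[-0.084, 0.1, 0], [0, 0, 0], 0.4],
    [[-0.084, 0.099, 0], [0, 0, 0], 0.4],
    [[-0.084, 0.099, 0], [0, 0, 0], 0.4],
    [[-0.084, 0.099, 0], [0, 0, 0], 0.4],
    [[-0.084, 0.1, 0], [0, 0, 0], 0.4],
    [[-0.083, 0.099, 0], [0, 0, 0], 0.4],
    [[-0.109, 0.034, 0.015], [0, 0, 0], 0.4],
    [[-0.108, 0.034, 0.015], [0, 0, 0], 0.4],
  ],
)

```text
clock: 40.48
eef_pos: [0.5862, 0.2382, 0.1721]
tool_rot: [0.686, 0.727, -0.001, -0.001]
ft_force: [-0.5, 0.0, 0.4]
grip_width: 0.0343
grasp_force: 0.0
```

Call:
apply_moves(
  steps=[
    [[-0.109, 0.034, 0.015], [0, 0, 0], 0.4],
    [[-0.108, 0.034, 0.015], [0, 0, 0], 0.4],
    [[-0.109, 0.034, 0.015], [0, 0, 0], 0.4],
    [[-0.108, 0.034, 0.015], [0, 0, 0], 0.4],
    [[-0.109, 0.033, 0.015], [0, 0, 0], 0.4],
    [[-0.108, 0.034, 0.015], [0, 0, 0], 0.4],
    [[-0.109, 0.033, 0.015], [0, 0, 0], 0.4],
    [[-0.108, 0.034, 0.015], [0, 0, 0], 0.4],
  ],
)

```text
clock: 41.15
eef_pos: [0.6492, 0.0682, 0.1482]
tool_rot: [0.686, 0.727, -0.001, -0.001]
ft_force: [0.4, -0.0, -0.4]
grip_width: 0.0343
grasp_force: 0.0
```

Call:
apply_moves(
  steps=[
    [[0, 0, 0.067], [0, 0, 0], 0.4],
    [[0, 0, 0.066], [0, 0, 0], 0.4],
    [[0, 0, 0.067], [0, 0, 0], 0.4],
    [[0, 0, 0], [0, 0, 0], 0.4],
    [[0, 0, 0], [0, 0, 0], 0.4],
    [[0, 0, 0], [0, 0, 0], 0.4],
    [[0, 0, 0], [0, 0, 0], 0.4],
    [[0, 0, 0], [0, 0, 0], 0.4],
  ],
)

```text
clock: 41.82
eef_pos: [0.6509, 0.0695, 0.1113]
tool_rot: [0.686, 0.727, 0.001, 0.001]
ft_force: [-0.5, -0.1, -0.2]
grip_width: 0.0342
grasp_force: 0.0
```

```bash
cat > g.py <<'E'
from pl import *
def G(a,y=-117,tilt=None):
    """TCP pose with peg at the grasp point, guard at a deg, tool tilted by tilt deg"""
    t=a-8.4 if tilt is None else tilt
    ax=R.from_euler('z',YAW,degrees=True).apply([0,-1,0]);Rt=R.from_rotvec(ax*np.radians(t))*D
    peg=np.array(F(40+88*np.cos(np.radians(a)),y,36+88*np.sin(np.radians(a))))
    return peg+2*Rt.apply([0,0,1]),Rt
E
python3 - <<'E'
from g import *
o=bot.get_obs();print(o["eef_pos"],o["grip_width"],o["joint_pos"].round(2))
p,r=G(8.4);print(p)
plan([(p,r,.4,7),(None,None,.4,1),(None,None,0,4),(None,None,0,4)]+[(*G(a),0,1) for a in np.linspace(8.4,60,17)[1:]]+[(None,None,0,8)])
E
```

```text
[0.65093035 0.06947943 0.11134567] 0.03419684749182253 [0.11 0.63 0.24 1.18 0.   1.62]
[649.96165944  68.97480971  46.85530651]
[[[0,-0.001,0.046],[0.0001,0,-0.0001],0.4],[[0,-0.001,0.046],[0.0001,0,-0.0001],0.4],[[0,-0.001,0.046],[0.0001,0,-0.0001],0.4],[[-0.001,-0.001,0.046],[0.0001,0,-0.0001],0.4],[[0,0,0.046],[0.0001,0,-0.0002],0.4],[[-0.001,-0.001,0.046],[0,0,-0.0001],0.4],[[0,0,0.046],[0.0001,0,-0.0002],0.4],[[0,0,0],[0,0,0],0.4]]
[[[0,0,0],[0,0,0],0],[[0,0,0],[0,0,0],0],[[0,0,0],[0,0,0],0],[[0,0,0],[0,0,0],0],[[0,0,0],[0,0,0],0],[[0,0,0],[0,0,0],0],[[0,0,0],[0,0,0],0],[[0,0,0],[0,0,0],0]]
[[[0,-0.004,-0.024],[-0.018,0,0],0],[[0,-0.004,-0.024],[-0.0179,0,0],0],[[0,-0.003,-0.025],[-0.0179,0,0],0],[[0,-0.004,-0.024],[-0.0179,0,0],0],[[0,-0.004,-0.025],[-0.0179,0,0],0],[[0,-0.004,-0.024],[-0.0179,0,0],0],[[0,-0.003,-0.024],[-0.018,0,0],0],[[0,-0.004,-0.025],[-0.0179,0,0],0]]
[[[0,-0.004,-0.024],[-0.0179,0,0],0],[[0,-0.004,-0.025],[-0.0179,0,0],0],[[0,-0.003,-0.024],[-0.0179,0,0],0],[[0,-0.004,-0.024],[-0.0179,0,0],0],[[0,-0.004,-0.025],[-0.018,0,0],0],[[0,-0.004,-0.024],[-0.0179,0,0],0],[[0,-0.003,-0.025],[-0.0179,0,0],0],[[0,-0.004,-0.024],[-0.0179,0,0],0]]
[[[0,0,0],[0,0,0],0],[[0,0,0],[0,0,0],0],[[0,0,0],[0,0,0],0],[[0,0,0],[0,0,0],0],[[0,0,0],[0,0,0],0],[[0,0,0],[0,0,0],0],[[0,0,0],[0,0,0],0],[[0,0,0],[0,0,0],0]]
```

Call:
apply_moves(
  steps=[
    [[0, -0.001, 0.046], [0, 0, 0], 0.4],
    [[0, -0.001, 0.046], [0, 0, 0], 0.4],
    [[0, -0.001, 0.046], [0, 0, 0], 0.4],
    [[-0.001, -0.001, 0.046], [0, 0, 0], 0.4],
    [[0, 0, 0.046], [0, 0, 0], 0.4],
    [[-0.001, -0.001, 0.046], [0, 0, 0], 0.4],
    [[0, 0, 0.046], [0, 0, 0], 0.4],
    [[0, 0, 0], [0, 0, 0], 0.4],
  ],
)

```text
clock: 42.48
eef_pos: [0.6476, 0.0685, 0.0428]
tool_rot: [0.686, 0.727, -0.002, -0.002]
ft_force: [-1.1, 0.5, -0.1]
grip_width: 0.034
grasp_force: 0.0
```

Call:
apply_moves(
  steps=[
    [[0, 0, 0], [0, 0, 0], 0.2],
    [[0, 0, 0], [0, 0, 0], 0],
    [[0, 0, 0], [0, 0, 0], 0],
    [[0, 0, 0], [0, 0, 0], 0],
    [[0, 0, 0], [0, 0, 0], 0],
    [[0, 0, 0], [0, 0, 0], 0],
    [[0, 0, 0], [0, 0, 0], 0],
    [[0, 0, 0], [0, 0, 0], 0],
  ],
)

```text
clock: 43.15
eef_pos: [0.6515, 0.0688, 0.0468]
tool_rot: [0.686, 0.727, 0.002, 0.002]
ft_force: [6.0, -0.0, -4.1]
grip_width: 0.01
grasp_force: 58.4
```

Call:
apply_moves(
  steps=[
    [[0, -0.004, -0.024], [-0.018, 0, 0], 0],
    [[0, -0.004, -0.024], [-0.0179, 0, 0], 0],
    [[0, -0.003, -0.025], [-0.0179, 0, 0], 0],
    [[0, -0.004, -0.024], [-0.0179, 0, 0], 0],
    [[0, -0.004, -0.025], [-0.0179, 0, 0], 0],
    [[0, -0.004, -0.024], [-0.0179, 0, 0], 0],
    [[0, -0.003, -0.024], [-0.018, 0, 0], 0],
    [[0, -0.004, -0.025], [-0.0179, 0, 0], 0],
  ],
)

```text
clock: 43.82
eef_pos: [0.6374, 0.0678, 0.0848]
tool_rot: [0.669, 0.708, 0.165, 0.156]
ft_force: [5.6, -1.5, -3.1]
grip_width: 0.0103
grasp_force: 59.1
```

Run:
```python
from g import *
o=bot.get_obs();print(o["eef_pos"],o["ft_force"],o["ft_torque"],o["grip_width"],o["joint_pos"].round(2))
print(G(34.2)[0],G(34.2)[1].as_quat())
```

```text
[0.63736773 0.06775243 0.08476012] [ 5.62524341 -1.54349233 -3.0824621 ] [-0.20062384 -0.33876535  0.08078426] 0.010259118358515496 [ 0.12  0.38 -0.39  0.35 -0.03  1.62]
[636.58424507  68.15661199  83.66269971] [0.66788979 0.70998776 0.1626089  0.15296718]
```

Call:
apply_moves(
  steps=[
    [[0, -0.004, -0.024], [-0.0179, 0, 0], 0],
    [[0, -0.004, -0.025], [-0.0179, 0, 0], 0],
    [[0, -0.003, -0.024], [-0.0179, 0, 0], 0],
    [[0, -0.004, -0.024], [-0.0179, 0, 0], 0],
    [[0, -0.004, -0.025], [-0.018, 0, 0], 0],
    [[0, -0.004, -0.024], [-0.0179, 0, 0], 0],
    [[0, -0.003, -0.025], [-0.0179, 0, 0], 0],
    [[0, -0.004, -0.024], [-0.0179, 0, 0], 0],
  ],
)

```text
clock: 44.48
eef_pos: [0.6086, 0.0656, 0.1119]
tool_rot: [0.618, 0.654, 0.318, 0.301]
ft_force: [4.8, -1.7, -3.5]
grip_width: 0.0099
grasp_force: 58.9
```

Call:
apply_moves(
  steps=[
    [[0, 0, 0], [0, 0, 0], 0],
    [[0, 0, 0], [0, 0, 0], 0],
    [[0, 0, 0], [0, 0, 0], 0],
    [[0, 0, 0], [0, 0, 0], 0],
    [[0, 0, 0], [0, 0, 0], 0],
    [[0, 0, 0], [0, 0, 0], 0],
    [[0, 0, 0], [0, 0, 0], 0],
    [[0, 0, 0], [0, 0, 0], 0],
  ],
)

```text
clock: 45.15
eef_pos: [0.6093, 0.0657, 0.1114]
tool_rot: [0.618, 0.654, 0.317, 0.3]
ft_force: [0.9, -4.7, 4.8]
grip_width: 0.0097
grasp_force: 60.3
```

```bash
cat > ga.py <<'E'
from g import *
def gang(tag):
    for n in("side","top"):
        p,W=shot(n,f"{n}{tag}");W=W*1000;d=W[...,:2]-O;c,s=np.cos(np.radians(YAW)),np.sin(np.radians(YAW))
        fx=d[...,0]*c+d[...,1]*s;fy=-d[...,0]*s+d[...,1]*c;Z=W[...,2]
        k=(fx>45)&(fx<125)&(abs(fy)<90)&(Z>48)&(Z<140)&(p.mean(-1)>45)
        X=np.c_[fx[k],Z[k]];keep=np.ones(len(X),bool)
        for _ in range(4):
            m=np.median(X[keep],0) if 0 else X[keep].mean(0);u=np.linalg.svd(X[keep]-m,full_matrices=0)[2]
            r=(X-m)@u[1];keep=abs(r)<4
        v=u[0]*np.sign(u[0][1]);print(n,k.sum(),keep.sum(),"angle",np.degrees(np.arctan2(v[1],v[0])),"line z at x=40",m[1]+(40-m[0])*v[1]/v[0],"max",np.percentile(Z[k],99))
E
python3 - <<'E'
from ga import *
o=bot.get_obs();print(o["eef_pos"]*1000,o["ft_force"],o["grip_width"]);print(G(60)[0],G(60)[1].as_quat(),o["tool_rot"])
# implied guard angle from the grasp point
r=R.from_quat(o["tool_rot"]);g=o["eef_pos"]*1000-2*r.apply([0,0,1]);h=np.array(F(40,-117,36));c,s=np.cos(np.radians(YAW)),np.sin(np.radians(YAW))
dx=(g-h)[0]*c+(g-h)[1]*s;print("implied",np.degrees(np.arctan2((g-h)[2],dx)),np.hypot(dx,(g-h)[2]))
gang("15")
E
```

```text
[609.28661185  65.71628668 111.41232461] [ 0.93975133 -4.68655109  4.80486651] 0.009728439736650515
[608.55046562  66.44199259 110.96793997] [0.61688311 0.65576606 0.3170097  0.29821295] [0.61792258 0.65387806 0.31707601 0.30012993]
implied 59.75789057875107 88.72488873891102
side 2952 2893 angle 61.377241380311254 line z at x=40 39.28725248704685 max 120.15775018060721
top 2572 2477 angle 61.3923897218733 line z at x=40 39.71173553184824 max 122.51286038313317
```

Run:
```python
from g import *
for n in("side","top"):
    z=np.load(f"{n}15.npz");p=z["p"];W=cloud(n,z["d"])*1000;d=W[...,:2]-O;c,s=np.cos(np.radians(YAW)),np.sin(np.radians(YAW))
    fx=d[...,0]*c+d[...,1]*s;fy=-d[...,0]*s+d[...,1]*c;Z=W[...,2]
    t=np.radians(60);sx=(fx-40)*np.cos(t)+(Z-36)*np.sin(t);nn=-(fx-40)*np.sin(t)+(Z-36)*np.cos(t)
    for y0,y1 in((-80,-20),(-20,40),(40,85)):
      out=[]
      for a,b in((18,30),(30,42),(42,54),(54,66),(66,78),(78,88),(88,100)):
        k=(sx>a)&(sx<b)&(fy>y0)&(fy<y1)&(abs(nn)<9);out.append((int(k.sum()),round(float(np.median(nn[k])),1) if k.any() else None))
      print(n,y0,out)
```

```text
side -80 [(111, 1.6), (118, 1.9), (118, 2.0), (121, 2.3), (118, 2.4), (85, 2.7), (137, 3.8)]
side -20 [(131, 2.2), (136, 2.5), (138, 2.7), (142, 2.9), (144, 2.9), (105, 3.5), (157, 4.6)]
side 40 [(117, 2.9), (120, 3.1), (125, 3.3), (127, 3.5), (123, 3.8), (90, 4.1), (136, 5.0)]
top -80 [(105, 2.1), (109, 1.8), (120, 2.4), (127, 2.7), (122, 2.8), (89, 3.1), (162, 3.8)]
top -20 [(114, 2.8), (109, 2.8), (120, 3.2), (128, 3.0), (120, 3.3), (84, 3.7), (163, 4.3)]
top 40 [(84, 3.1), (85, 3.4), (92, 3.5), (90, 3.7), (92, 3.7), (66, 4.5), (122, 4.7)]
```

Call:
apply_moves(
  steps=[
    [[0, 0, 0], [0, 0, 0], 0.2],
    [[0, 0, 0], [0, 0, 0], 0.35],
    [[0, 0, 0], [0, 0, 0], 0.4],
    [[0, 0, 0], [0, 0, 0], 0.4],
    [[0, 0, -0.05], [0, 0, 0], 0.4],
    [[0, 0, -0.1], [0, 0, 0], 0.4],
    [[0, 0, -0.1], [0, 0, 0], 0.4],
    [[0, 0, -0.1], [0, 0, 0], 0.4],
  ],
)

```text
clock: 45.92
eef_pos: [0.5517, 0.0634, 0.1524]
tool_rot: [0.618, 0.656, 0.316, 0.298]
ft_force: [0.4, 0.0, -0.3]
grip_width: 0.0338
grasp_force: 0.0
```

Call:
apply_moves(
  steps=[
    [[0, 0, -0.1], [0, 0, 0], 0.4],
    [[0, 0, -0.1], [0, 0, 0], 0.4],
    [[0, 0, -0.1], [0, 0, 0], 0.4],
    [[0, 0, -0.1], [0, 0, 0], 0.4],
    [[0, 0, -0.1], [0, 0, 0], 0.4],
    [[0, 0, 0], [0, 0, 0], 0.4],
    [[0, 0, 0], [0, 0, 0], 0.4],
    [[0, 0, 0], [0, 0, 0], 0.4],
  ],
)

```text
clock: 46.58
eef_pos: [0.4752, 0.0589, 0.2153]
tool_rot: [0.618, 0.655, 0.317, 0.299]
ft_force: [-0.5, -0.6, -0.6]
grip_width: 0.034
grasp_force: 0.0
```

Run:
```python
from ga import *
from m import stubs
gang("16")
z=np.load("top16.npz");p=z["p"];W=cloud("top",z["d"])
for o in stubs(p,W):
  if 40<o[1]<1500:print(*o[:6])
a=np.load("side16.npz")["p"];cv2.imwrite("pics/fin.png",np.hstack([a[120:,180:480],p[100:460,70:520][:, :]])[:,:,::-1])
d=W*1000;d2=d[...,:2]-O;c,s=np.cos(np.radians(YAW)),np.sin(np.radians(YAW))
fx=d2[...,0]*c+d2[...,1]*s;fy=-d2[...,0]*s+d2[...,1]*c;Z=d[...,2]
q=(fx>60)&(fx<110)&(fy<-101)&(fy>-150)&(Z>90)&(Z<140);print("peg",q.sum(),fx[q].mean(),Z[q].mean(),Z[q].max())
k=(abs(fy)<95)&(Z>51)&(Z<62)&(fx>-25)&(fx<25)
for y in(75,25,-25,-75):
  m=k&(abs(fy-y)<22);print(y,np.percentile(fx[m],[2,98]),np.percentile(fy[m],[2,98]))
```

```text
side 2951 2892 angle 61.337293817546836 line z at x=40 39.38538914872352 max 120.24948036540957
top 2594 2508 angle 61.24958335437183 line z at x=40 40.00602363249557 max 122.96102221140458
[ 82. 114.] 133 [852.2 459.1] [180.5   2.9] 33.6 52.7
[592. 196.] 1338 [ 699.4 -622.7] [472.3 111.6] 5.5 52.3
[441. 175.] 1378 [ 716.5 -309.5] [ 59.5 101.5] 14.3 53.6
[333. 168.] 164 [741.2 -80.1] [58.7 34.7] 81.3 47.5
[321. 215.] 130 [631.6 -55.4] [31.7 33. ] 78.8 47.6
[472. 241.] 717 [ 581.7 -369.3] [61.1 62.1] 0.2 40.0
[204. 249.] 761 [559.5 183.1] [ 16.6 189.8] 3.9 52.9
[343. 255.] 124 [ 550. -101.] [31.9 32.8] 81.5 47.9
[427. 261.] 158 [ 538.2 -272.7] [32.7 33.1] 65.6 47.5
[214. 265.] 54 [525.7 159.8] [17.6 35.3] 44.3 53.7
[223. 272.] 58 [510.4 145.7] [21.6 43.9] 48.6 51.5
[240. 269.] 55 [520.6 105.7] [30.6 24.8] 2.1 49.8
[170. 272.] 137 [510.2 251.7] [31.7 31.5] 3.3 53.8
[188. 268.] 60 [520.8 212.7] [17.9 35.5] 50.2 54.0
[196. 274.] 71 [507.2 195.1] [21.5 42. ] 50.7 52.3
[138. 304.] 495 [433.5 315.4] [ 33.5 109. ] 88.2 44.9
[463. 330.] 691 [ 402.3 -340.3] [150.2 151.6] 2.3 37.7
[454. 329.] 50 [ 401.1 -320.9] [29.7  2.7] 5.6 51.1
[468. 329.] 47 [ 402.5 -351. ] [23.8  2.8] 4.3 52.2
peg 100 83.74223588806619 118.27491828991106 124.90678273779592
75 [-16.55294241  15.16880302] [58.59197081 90.92586866]
25 [-16.03669727  16.00510353] [10.81130805 42.86708622]
-25 [-15.53815904  16.44814843] [-40.23649632  -8.70924548]
-75 [-14.59967019  17.19751981] [-89.64656907 -58.86538827]
```

View pics/fin.png

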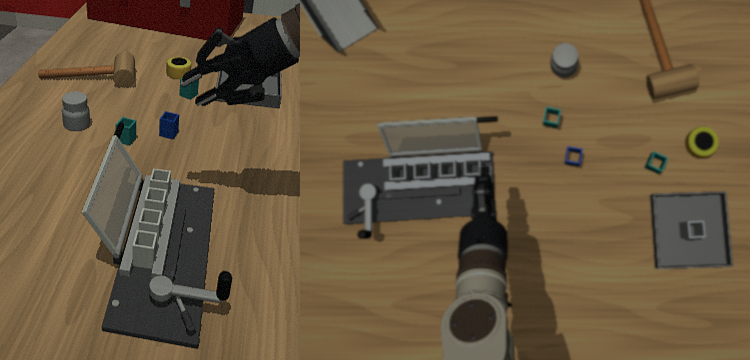

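The final views show the lever shut, all four stubs upright and pressed to the fence (measured at x ≈ 0), the guard at about 60–61° and the long stub in the tray. The mallet, tin and tape are where they were, and the arm is clear.

```bash
python3 -c "
from workcell import bot
print(bot.job_done())"
```

```text
the job is handed in; nothing more can be done
None
```

The job is handed in after about 47 s: the long stub is in the grey tray, all four short stubs are upright in the slot with the lever snapped shut on them, the guard is at about 60–61° by camera, and the mallet, tin and tape were not disturbed.

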